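# Open the clean-out port of the bench dust separator

## Robot

A 7-joint arm with a two-finger parallel gripper is mounted at the origin on the work surface. World frame = base frame: x ahead of the robot, y to its left, z up, the work surface at z = 0. Lengths are in m, angles in rad, forces in N, time in s.
With the tool pointing down it reaches from about 0.4 to 0.85 m from the base axis. Payload 10.4 kg.
Tool frame: the origin (TCP) lies on the front face of the gripper's body, between the roots of the fingers; the fingertips stand 70 mm ahead of it and the grasp point (between the pads) lies 51 mm ahead of it (grasp_offset is the distance from the TCP to the grasp point, in m); z points along the fingers, y is the direction in which the jaws open and shut (so a half turn about z gives the same grasp; the last joint's range is limited). The gripper opens to 87 mm and grips with 3 to 60 N. Pads are 19 mm wide; open, the fingers measure 117 mm over their backs; the gripper's body (75 mm by 190 mm) begins 51 mm behind the grasp point.
Start: joints at [-1.316, 0.332, -0.065, 1.46, 0.022, 1.35, -0.088], TCP at [0.171, 0.601, 0.292] pointing down, gripper open.
Joint ranges: [-2.6, 2.6], [-0.5, 2.12], [-1.47, 1.34], [0.16, 2.42], [-1.27, 4.41], [0.06, 2.06], [-2.6, 2.6]. Speed limits (rad/s): [2.22, 2.22, 2.79, 2.79, 3.14, 3.14, 3.14].

## Interface

Orientations are given as a unit quaternion [x, y, z, w].
In Python, from bench import * gives the robot as it stands. The module is installed in compiled form; this text tells all that it offers.
- The arm moves only by the tool arm_command, never from a script. Its argument "commands" is a list of rows, each a list of 3 entries, a list of its own where there are three numbers: the opening in per cent of the stroke, from 0 (shut) to 100 (fully open), then the shift along the tool's x, y, z in m, then the turn, a rotation vector about the tool's x, y, z in rad. A call has exactly 10 rows; each row is the pose to reach, as a shift and turn from the pose commanded when the call began, along the tool's axes at that moment; what a row does not reach only later rows make up. A row lasts 1/12 s, in which the tool goes at most 41.7 mm and 7.16 degrees, less where a joint would pass 70% of its speed; a pose out of reach is approached as far as the arm can. A call with a gripper value outside its range is refused whole. The fingers move at their own pace and stop on an object; "squeeze" is the grip in N (left out, the last holds). Time passes only in rows, so rows that repeat a pose let the fingers close, or fill a call up. It gives the time, the measured TCP pose, the force and the opening at its end, in the units of the state.
- read_state(): the state, without advancing time (a new reading comes with each control period).
- camera(name): name is "side" or "top" or "wrist"; returns a dict with "pixels" (420x560x3 uint8, red, green, blue), "fx", "fy", "cx", "cy" (pixels), "rvec" (rotation vector, rad) and "tvec" (3), from world to camera coordinates, as OpenCV has them; the wrist camera has in their place "mount" (4x4, takes a point from camera to tool coordinates, whose origin is the TCP and whose axes are the flange's). Camera axes: x right, y down, z forward; pixel columns grow to the right and rows downward; lengths in m; the calibration is good to about 2 mm. A picture is of the moment at which its call begins: read the wrist's pose just before it. There is no depth.
- close_job(): hands the job in, once; it reports no verdict.
The state is a dict: "time": time; "joint_positions": joint angles; "joint_vel": joint speeds; "joint_torque": joint torques, N m; "ee_pos": TCP position; "eef_rot": TCP orientation; "ft_force": force on the tool from outside, world axes, zero at the start; "torque": the same for the moment, N m; "width": finger opening in m.
Only numpy, scipy, OpenCV 4.12 (cv2) and the standard library are available. Lean on these libraries where they do the work, as an engineer would, in place of code of your own. Each camera call takes 0.05 s, during which the arm holds its last target.

## Task

Unscrew the four-armed plug from the dust separator's side port, turning it anticlockwise until its thread lets go, then draw it straight out of the port and put it down in the steel tray, not letting it fall from a height. Leave the knife, the offcut and the glue pot where they are.

Things in the scene. Friction and masses are not known exactly. Their poses are not given: they have to be found in the camera images.
- separator: Bench dust separator, fixed: grey drum 224 mm across, 276 mm high without the hose on its lid; origin at the middle of its underside. An aluminium port tube (72 mm outside, bore 40 mm) stands out level from its side along the drum's +y, axis 150 mm above the work surface.
- port_mouth (a point): Centre of the port tube's mouth, 225 mm from the drum's upright axis. Axes: +y points level out of the port, x level across it, z up. Thread lead 32 mm a turn; it lets go after 190 to 200 degrees anticlockwise seen from outside the port (the uppermost arm going towards +x); the handle is then about 30 mm outside the mouth.
- plug_center (a point): Centre of the handle of the black plastic plug (loose, about 200 g), on the port's axis, at the start 13 mm outside the mouth. Four arms at right angles, each reaching 70 mm from the centre, 13 mm wide, 14 mm thick along the axis; hub 34 mm across. Axes: -y along the barrel to its inner end; the arms point midway between the x and z axes (an X at the start).
- plug_tip (a point): Round inner end of the plug's barrel, 109 mm behind the handle's centre along -y; barrel 38 mm in diameter. The thread cannot be pulled out unturned. The plug turns easily, stays where it is left and moves outward as it unscrews; once the thread has let go it hangs loose in the bore and can be pulled straight out, clear after a further 80 mm or so.
- tray: Open steel tray, fixed, 250 x 250 mm outside, 30 mm high, walls and floor 5 mm; origin in the middle of its underside, on the work surface, z up.
- knife: Bystander: closed utility knife, black with a red end, 150 x 26 x 20 mm, lying on the mat; origin at the middle of its underside.
- offcut: Bystander: chipboard offcut with a white face, 130 x 90 x 18 mm, lying flat; origin at the middle of its underside.
- gluepot: Bystander: white plastic pot, 60 mm in diameter, 90 mm high; origin at the middle of its underside.

How it is judged:
By the outcome, as a careful person would: the job done as asked, in the order asked, and still so for the second after the job is handed in, with the robot touching nothing.
It also fails if it takes over 69 s, if anything falls off the work surface, if the arm or the gripper's body presses on something with over 40 N, if the wrist force passes 120 N, or if a joint passes its speed limit or range.

## Working session

There is one attempt and no reset: what is moved stays moved. The work goes in short steps, Python scripts to look and compute and a tool call to move; the robot and the scene stay as the last step left them, time stands still between calls to the robot, and variables do not carry over. Pictures are saved under pics/ and viewed, and the job is handed in when it is done.

Besides the shell and the picture viewer there is one more tool, called after "Emit:" by a JSON object that holds its "fn" and its "kwargs". arm_command: Moves the arm, as the interface text tells. Its arguments: {"type":"object","properties":{"commands":{"type":"array","items":{"type":"array"}},"squeeze":{"type":"number"}},"required":["commands"]}

```bash
mkdir -p pics; python3 - <<'E'
from bench import *
import cv2
print({k:(v if not hasattr(v,'tolist') else v) for k,v in read_state().items()})
for n in ["side","top","wrist"]:
    c=camera(n); cv2.imwrite(f"pics/{n}0.png",c["pixels"][:,:,::-1])
    print(n,{k:v for k,v in c.items() if k!="pixels"})
E
```

```text
{'time': 0.0, 'joint_positions': array([-1.31561892,  0.33288591, -0.06468083,  1.4609732 ,  0.02161545,
        1.34985994, -0.08853596]), 'joint_vel': array([-1.70751647e-04, -1.30517457e-04,  5.17830161e-05,  5.85423174e-04,
       -7.11845950e-04,  1.50849625e-03,  6.84499635e-04]), 'joint_torque': array([ 6.63166848e-04, -6.23262119e+01,  2.52011174e-02, -3.89901173e+01,
       -6.12834678e-02,  3.96447885e-02,  1.42121949e-04]), 'ee_pos': array([0.1713234 , 0.60075944, 0.29142982]), 'eef_rot': array([ 1.38456944e-01,  9.90368196e-01, -7.13101926e-04, -5.57495061e-05]), 'ft_force': array([ 0.30586957, -0.21840475, -0.33138585]), 'torque': array([ 0.05340002, -0.01780599, -0.01656894]), 'width': 0.08695984026421175}
side {'fx': 426.58211325095107, 'fy': 426.58211325095107, 'cx': 279.0659673504029, 'cy': 211.74064337236987, 'rvec': array([ 0.15911944, -2.84211222,  1.19664009]), 'tvec': array([0.54051585, 0.1367242 , 1.01299683])}
top {'fx': 475.69144290728246, 'fy': 475.69144290728246, 'cx': 277.8369429285604, 'cy': 207.9146875815108, 'rvec': array([ 2.16677524, -2.13657113,  0.16020299]), 'tvec': array([-0.03603541,  0.56349705,  1.16856944])}
wrist {'fx': 342.70257363217445, 'fy': 342.70257363217445, 'cx': 280.92430354226826, 'cy': 209.95405568758653, 'mount': array([[-1.02888299e-03, -9.60168802e-01, -2.79418705e-01,
         7.68034519e-02],
       [ 9.99999013e-01, -7.20656723e-04, -1.20582433e-03,
        -7.39943273e-04],
       [ 9.56429934e-04, -2.79419670e-01,  9.60168596e-01,
        -9.21926094e-02],
       [ 0.00000000e+00,  0.00000000e+00,  0.00000000e+00,
         1.00000000e+00]])}
```

View pics/side0.png

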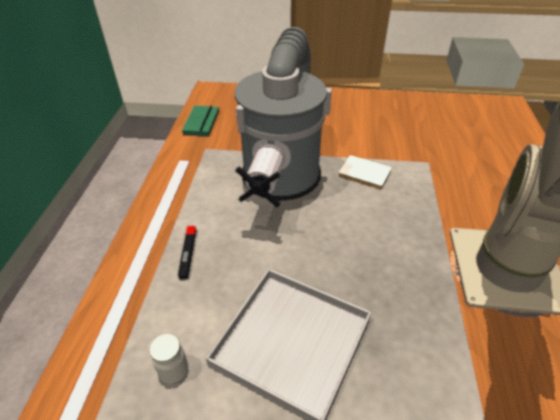

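View pics/top0.png

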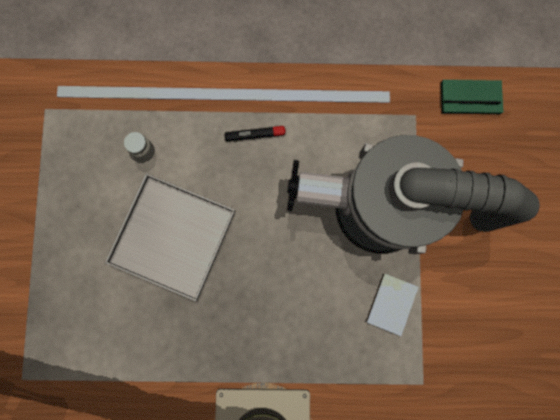

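View pics/wrist0.png

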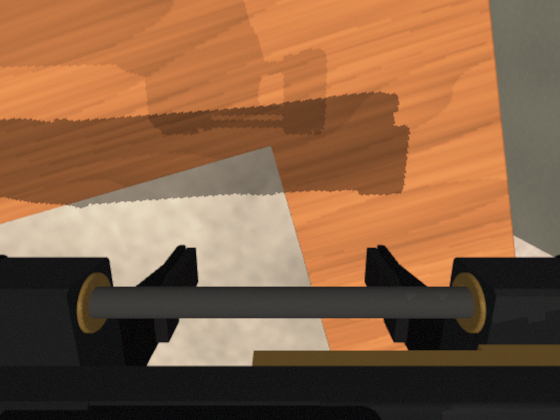

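The top view shows the plug at about (293,186), the port pointing left (world +y), the drum lid at about (407,190), and the tray centred near (172,238). The knife is at (255,133) and the glue pot at (137,145). Next I'll turn these into positions.

```bash
cat > h.py <<'E'
from bench import *
import cv2, numpy as np
from scipy.spatial.transform import Rotation as R
def ray(c,uv):
    M=R.from_rotvec(c["rvec"]).as_matrix(); o=-M.T@c["tvec"]
    d=M.T@np.array([(uv[0]-c["cx"])/c["fx"],(uv[1]-c["cy"])/c["fy"],1]); return o,d/np.linalg.norm(d)
def plane(c,uv,z):
    o,d=ray(c,uv); return o+d*(z-o[2])/d[2]
def tri(r1,r2):
    A=[];b=[]
    M=0;v=0
    for o,d in (r1,r2):
        P=np.eye(3)-np.outer(d,d); M=M+P; v=v+P@o
    p=np.linalg.solve(M,v); return p,[np.linalg.norm(np.cross(p-o,d)) for o,d in (r1,r2)]
def proj(c,p):
    return cv2.projectPoints(np.array(p,float).reshape(-1,3),c["rvec"],c["tvec"],np.array([[c["fx"],0,c["cx"]],[0,c["fy"],c["cy"]],[0,0,1]]),None)[0].reshape(-1,2)
def save(n,img,f=1): 
    cv2.imwrite(f"pics/{n}.png",cv2.resize(img[:,:,::-1],None,fx=f,fy=f,interpolation=cv2.INTER_CUBIC))
E
python3 - <<'E'
from h import *
t=camera("top");s=camera("side")
print(ray(t,(280,210))[0],ray(s,(280,210))[0])
save("t1",t["pixels"][140:280,260:480],3.6)
save("s1",s["pixels"][130:230,210:350],5.6)
save("t2",t["pixels"][110:310,90:300],2.9)
E
```

```text
[ 0.3939366  -0.02020533  1.23644155] [0.45647561 0.68684946 0.81048214]
```

View pics/t1.png

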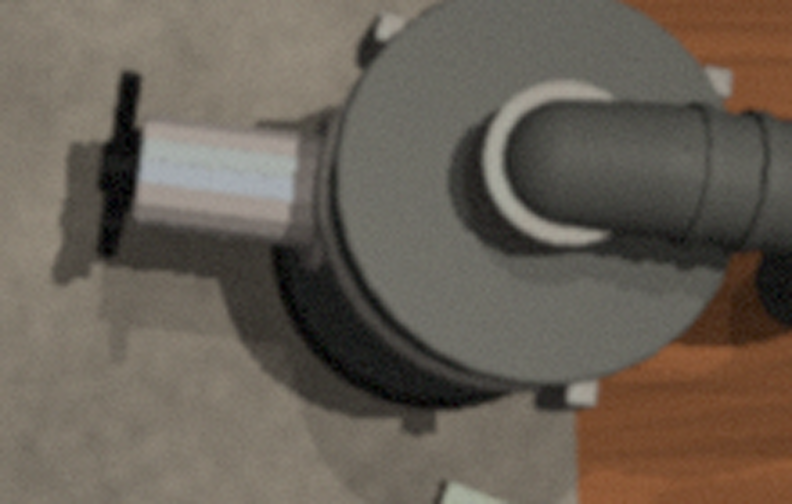

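View pics/s1.png

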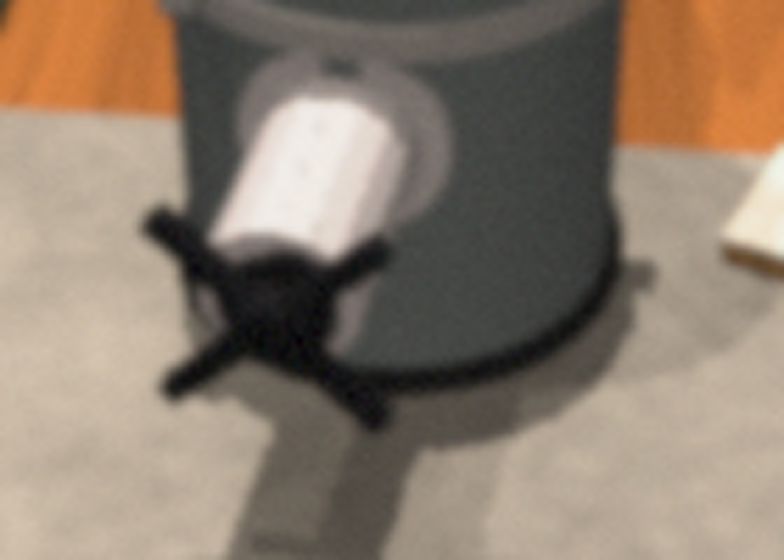

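View pics/t2.png

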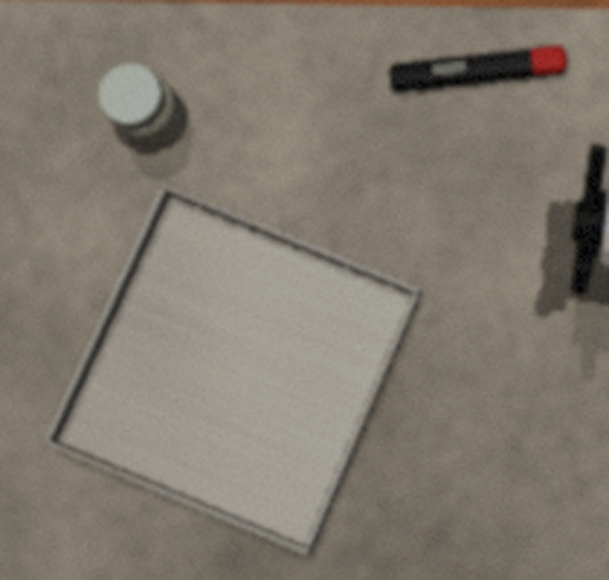

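```bash
python3 - <<'E'
from h import *
t=camera("top");s=camera("side")
P=t["pixels"]; 
T=lambda u,v:(260+u/3.6,140+v/3.6)
S=lambda u,v:(210+u/5.6,130+v/5.6)
a=plane(t,T(130,78),.1995);b=plane(t,T(109,250),.1995);print("upper tips",a,b,np.linalg.norm(a-b),(a+b)/2)
# side diag centre with top mid
o,d=ray(s,S(272,323)); print("side axis z=.15",o+d*(.15-o[2])/d[2])
# lid: fit circle by edge pts
pts=[T(*q) for q in [(340,165),(385,55),(560,383),(440,345),(360,265),(705,290),(690,60)]]
w=np.array([plane(t,p,.276)[:2] for p in pts])
A=np.c_[2*w,np.ones(len(w))];x=np.linalg.lstsq(A,(w**2).sum(1),rcond=None)[0];print("drum",x[:2],np.sqrt(x[2]+x[0]**2+x[1]**2))
# port tube edges: silhouette ends near mouth and base at z=.15 
for q in [(147,122),(136,222),(299,138),(290,240)]: print("tube",plane(t,T(*q),.155))
Q=lambda u,v:(90+u/2.9,110+v/2.9)
c=np.array([plane(t,Q(*q),.03) for q in [(167,190),(418,291),(308,553),(52,440)]]);print("tray",c,c.mean(0))
print([np.linalg.norm(c[i]-c[i-1]) for i in range(4)])
print("pot top",plane(t,Q(132,95),.09)); print("knife",plane(t,Q(395,78),.02),plane(t,Q(562,60),.02))
dr=x[:2]; pm=((a+b)/2)[:2]; print("axis dir",(pm-dr)/np.linalg.norm(pm-dr),np.linalg.norm(pm-dr))
E
```

```text
upper tips [ 0.64619109 -0.06647511  0.1995    ] [ 0.53827789 -0.05449623  0.1995    ] 0.10857601770247924 [ 0.59223449 -0.06048567  0.1995    ]
side axis z=.15 [ 0.59833386 -0.06014157  0.15      ]
drum [ 0.57156495 -0.29689272] 0.11349479303196516
tube [ 0.62813542 -0.0796564   0.155     ]
tube [ 0.56279515 -0.07305479  0.155     ]
tube [ 0.61911258 -0.1776947   0.155     ]
tube [ 0.55261193 -0.17154977  0.155     ]
tray [[0.6448749  0.30904595 0.03      ]
 [0.55744765 0.08349469 0.03      ]
 [0.32916444 0.17185029 0.03      ]
 [0.42250719 0.39702433 0.03      ]] [0.48849855 0.24035382 0.03      ]
[np.float64(0.2391392782977821), np.float64(0.2419026589657715), np.float64(0.24478548951148735), np.float64(0.2437544277008651)]
pot top [0.7146114  0.32676968 0.09      ]
knife [0.75388059 0.11039272 0.02      ] [ 0.77324041 -0.04123145  0.02      ]
axis dir [0.08709972 0.9961996 ] 0.23730891587189445
```

```bash
cat >> h.py <<'E'
AX=np.array([.095,.9955,0]);AX/=np.linalg.norm(AX)
def tool(zdir,up=(0,0,1)):   # tool z along zdir, tool x as near 'up' as can be
    z=np.array(zdir,float);z/=np.linalg.norm(z);x=np.array(up,float);x-=z*(x@z);x/=np.linalg.norm(x)
    return R.from_matrix(np.c_[x,np.cross(z,x),z])
def rel(p,Rt,st=None):
    st=st or read_state();R0=R.from_quat(st["eef_rot"])
    s=R0.inv().apply(np.array(p)-st["ee_pos"]);r=(R0.inv()*Rt).as_rotvec()
    print("shift",s.round(4),"rot",r.round(4),"deg",np.degrees(np.linalg.norm(r)).round(1))
def st():
    s=read_state();R0=R.from_quat(s["eef_rot"]).as_matrix()
    print("t",round(s["time"],2),"p",s["ee_pos"].round(4),"x",R0[:,0].round(3),"z",R0[:,2].round(3),"j",s["joint_positions"].round(2),"F",s["ft_force"].round(1),"w",round(s["width"],4))
E
python3 - <<'E'
from h import *
for up in [(0,0,1),(1,0,0),(-1,0,0),(0,0,-1)]: rel((.62,.22,.25),tool(-AX,up))
E
```

```text
shift [-0.5359 -0.2433  0.0422] rot [ 1.3423  1.117  -1.3426] deg 126.2
shift [-0.5359 -0.2433  0.0422] rot [-0.1947 -2.1254  2.126 ] deg 172.6
shift [-0.5359 -0.2433  0.0422] rot [ 1.5658 -0.1434 -0.1434] deg 90.5
shift [-0.5359 -0.2433  0.0422] rot [ 1.0734 -1.2899  1.0737] deg 114.1
```

Emit:
{"fn": "arm_command", "kwargs": {"commands": [[100,[-0.035,-0.016,0.002],[0.104,-0.01,-0.01]],[100,[-0.07,-0.032,0.004],[0.208,-0.02,-0.02]],[100,[-0.105,-0.048,0.006],[0.312,-0.03,-0.03]],[100,[-0.14,-0.064,0.008],[0.416,-0.04,-0.04]],[100,[-0.175,-0.08,0.01],[0.52,-0.05,-0.05]],[100,[-0.21,-0.096,0.012],[0.624,-0.06,-0.06]],[100,[-0.245,-0.112,0.014],[0.728,-0.07,-0.07]],[100,[-0.28,-0.128,0.016],[0.832,-0.08,-0.08]],[100,[-0.315,-0.144,0.018],[0.936,-0.09,-0.09]],[100,[-0.35,-0.16,0.02],[1.04,-0.1,-0.1]]]}}

```text
time: 1.18
ee_pos: [0.4572, 0.3575, 0.2692]
eef_rot: [0.076, 0.872, -0.483, -0.022]
ft_force: [0.9, -0.8, -2.9]
width: 0.0874
```

```bash
python3 - <<'E'
from h import *
st();rel((.62,.22,.22),tool(-AX,(-1,0,0)))
E
```

```text
t 1.18 p [0.4572 0.3575 0.2692] x [-0.988  0.153 -0.034] z [-0.112 -0.839 -0.532] j [-1.15  0.78  0.35  1.18  0.35  2.05  0.64] F [ 0.9 -0.8 -2.9] w 0.0874
shift [-0.1802 -0.0122  0.1233] rot [ 0.5599 -0.0477 -0.0497] deg 32.3
```

Emit:
{"fn": "arm_command", "kwargs": {"commands": [[100,[-0.025,-0.002,0.017],[0.08,-0.007,-0.007]],[100,[-0.05,-0.004,0.034],[0.16,-0.014,-0.014]],[100,[-0.075,-0.006,0.051],[0.24,-0.02,-0.02]],[100,[-0.1,-0.008,0.07],[0.32,-0.03,-0.03]],[100,[-0.125,-0.01,0.085],[0.4,-0.04,-0.04]],[100,[-0.15,-0.012,0.1],[0.48,-0.04,-0.04]],[100,[-0.18,-0.012,0.12],[0.56,-0.05,-0.05]],[100,[-0.18,-0.012,0.12],[0.56,-0.05,-0.05]],[100,[-0.18,-0.012,0.12],[0.56,-0.05,-0.05]],[100,[-0.18,-0.012,0.12],[0.56,-0.05,-0.05]]]}}

```text
time: 2.02
ee_pos: [0.617, 0.2264, 0.222]
eef_rot: [0.033, 0.708, -0.705, -0.032]
ft_force: [-0.2, 0.6, 0.7]
width: 0.0869
```

```bash
python3 - <<'E'
from h import *
st();rel((.62,.22,.22),tool(-AX,(-1,0,0)))
for n in ["side","top"]: save(n+"2",camera(n)["pixels"])
E
```

```text
t 2.02 p [0.617  0.2264 0.222 ] x [-0.996  0.092 -0.   ] z [-0.092 -0.996 -0.004] j [-1.03  1.17  0.62  1.05  0.67  2.02  1.04] F [-0.2  0.6  0.7] w 0.0869
shift [-0.0036  0.002   0.0061] rot [ 0.0045  0.0035 -0.0004] deg 0.3
```

View pics/side2.png

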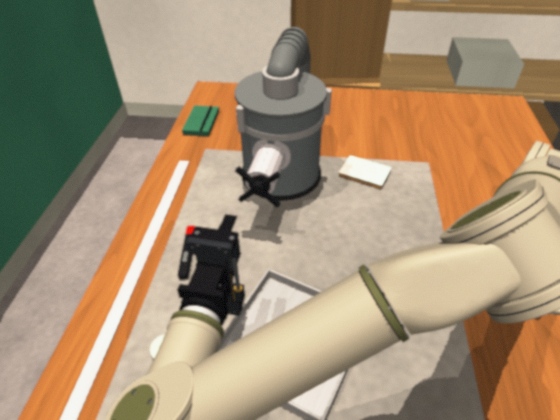

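View pics/top2.png

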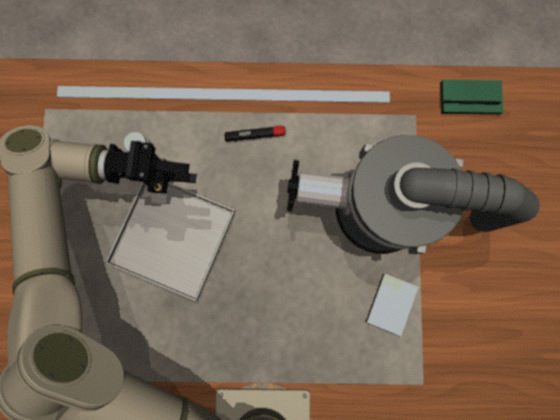

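Both views show the tool level and facing the plug; the arm is clear of the tray and pot. Next I'll refine the plug's centre with the wrist camera.

```bash
cat >> h.py <<'E'
def wray(c,s,uv):
    M=np.array(c["mount"]);R0=R.from_quat(s["eef_rot"]).as_matrix()
    d=np.array([(uv[0]-c["cx"])/c["fx"],(uv[1]-c["cy"])/c["fy"],1])
    o=s["ee_pos"]+R0@M[:3,3];d=R0@M[:3,:3]@d;return o,d/np.linalg.norm(d)
def wproj(c,s,p):
    M=np.array(c["mount"]);R0=R.from_quat(s["eef_rot"]).as_matrix()
    q=M[:3,:3].T@(R0.T@(np.array(p)-s["ee_pos"])-M[:3,3]);return np.array([c["fx"]*q[0]/q[2]+c["cx"],c["fy"]*q[1]/q[2]+c["cy"]])
E
python3 - <<'E'
from h import *
s=read_state();c=camera("wrist");img=c["pixels"].copy()
C=np.array([.596,-.060,.15])
uv=wproj(c,s,C);print(uv)
x,y=int(uv[0]),int(uv[1])
save("w3",img,1.4)
x0,y0=max(x-100,0),max(y-100,0);print(x0,y0);save("w3c",img[y0:y0+200,x0:x0+200],3)
E
```

```text
[343.9856479  186.14108462]
243 86
```

View pics/w3.png

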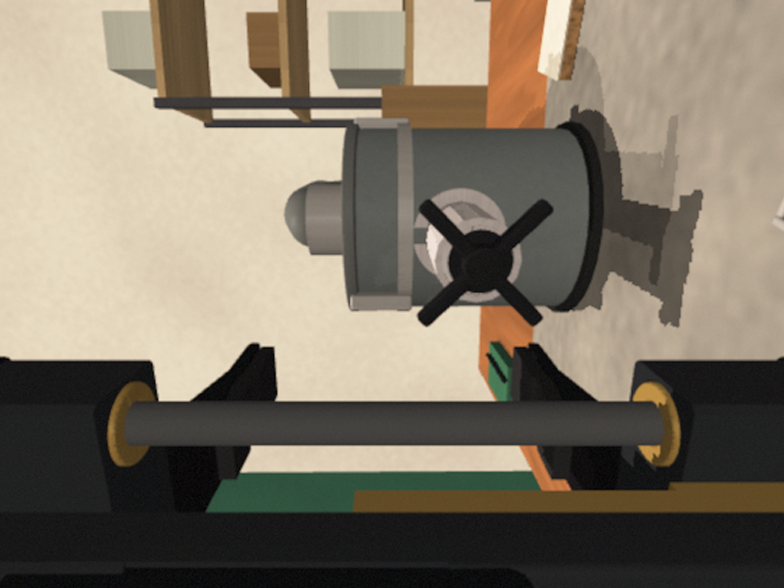

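View pics/w3c.png

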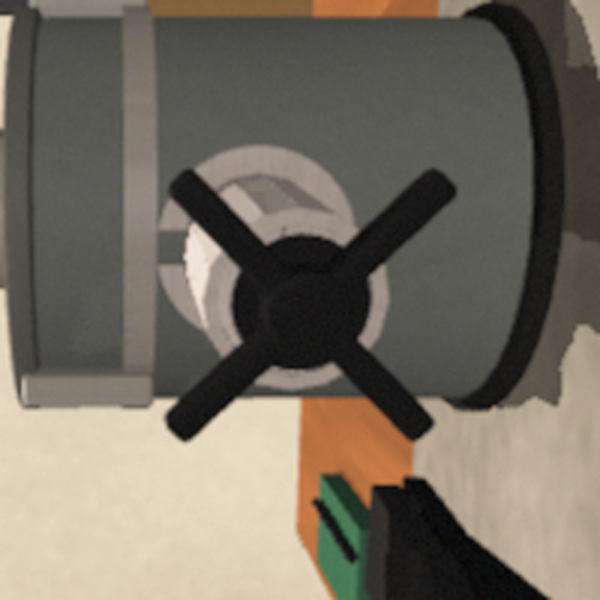

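```bash
cat >> h.py <<'E'
AX=np.array([.105,.9945,0]);AX/=np.linalg.norm(AX);C=np.array([.5985,-.060,.15])
E
python3 - <<'E'
from h import *
rel(C+AX*.13,tool(-AX,(-1,0,0)))
E
```

```text
shift [-0.0095  0.0722  0.1584] rot [ 0.0066  0.0153 -0.0013] deg 1.0
```

Emit:
{"fn": "arm_command", "kwargs": {"commands": [[100,[-0.001,0.01,0.02],[0.0,0.0,0.0]],[100,[-0.002,0.02,0.04],[0.0,0.005,0.0]],[100,[-0.003,0.03,0.06],[0.003,0.01,0.0]],[100,[-0.004,0.04,0.08],[0.006,0.015,0.0]],[100,[-0.006,0.05,0.1],[0.006,0.015,0.0]],[100,[-0.008,0.06,0.12],[0.006,0.015,0.0]],[100,[-0.0095,0.072,0.14],[0.006,0.015,0.0]],[100,[-0.0095,0.072,0.158],[0.006,0.015,0.0]],[100,[-0.0095,0.072,0.158],[0.006,0.015,0.0]],[100,[-0.0095,0.072,0.158],[0.006,0.015,0.0]]]}}

```text
time: 3.0
ee_pos: [0.612, 0.0683, 0.1506]
eef_rot: [-0.038, -0.706, 0.706, 0.037]
ft_force: [0.4, 0.2, -0.2]
width: 0.0871
```

```bash
python3 - <<'E'
from h import *
st()
s=read_state();c=camera("wrist");img=c["pixels"].copy()
print(wproj(c,s,C), [wproj(c,s,C+R.from_rotvec(-0*AX).apply(.065*(np.array([a*.9945,-a*.105,b])/2**.5))).round(0) for a in(-1,1) for b in (-1,1)])
save("w4",img,1.4);save("s4",camera("side")["pixels"],1.4)
E
```

```text
t 3.0 p [0.612  0.0683 0.1506] x [-0.994  0.107 -0.001] z [-0.107 -0.994  0.001] j [-0.96  1.14  0.63  1.36  0.67  1.75  0.87] F [ 0.4  0.2 -0.2] w 0.0871
[281.89389843 228.6889806 ] [array([353., 161.]), array([211., 161.]), array([346., 289.]), array([218., 289.])]
```

View pics/w4.png

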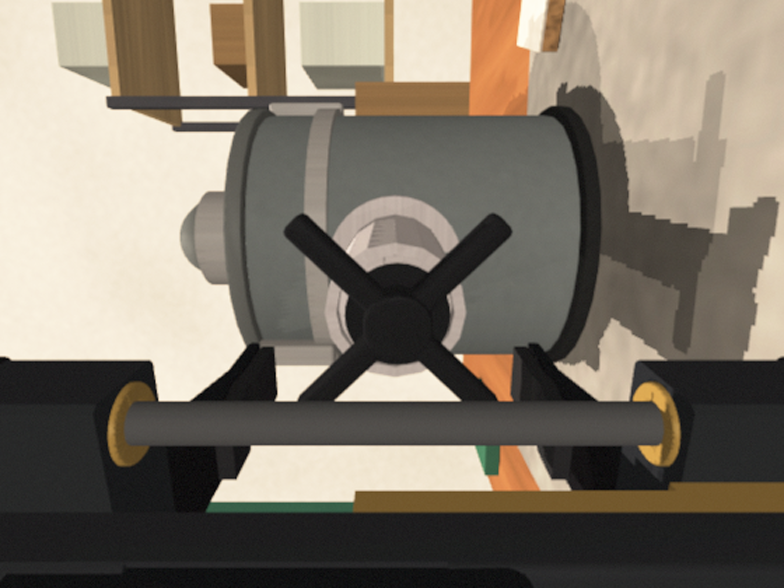

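View pics/s4.png

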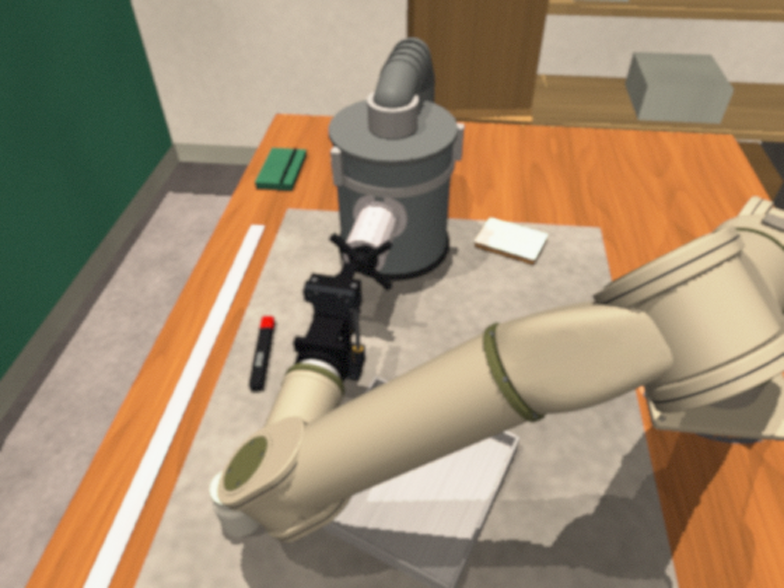

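```bash
python3 - <<'E'
from h import *
save("t4",camera("top")["pixels"][60:320,0:400],2)
E
```

```text
(no output)
```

View pics/t4.png

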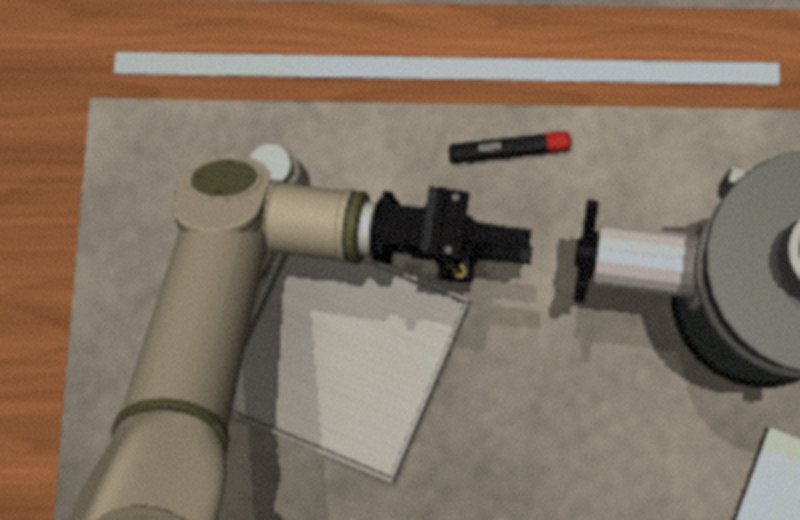

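```bash
python3 - <<'E'
from h import *
t=camera("top");s=camera("side")
p,e=tri(ray(t,(111,149)),ray(s,(177,330)));print(p,e)
for d in(0.15,.2,.25,.28,.3,.32): print(d,C+AX*(.13+d))
# cap radius, housing outline at top camera at cap height
for q in [(222,158),(222,195),(190,178),(255,178),(270,190),(176,195)]: print(plane(t,(q[0]/2,60+q[1]/2),p[2]))
E
```

```text
[0.66895484 0.34917431 0.19405634] [np.float64(0.0012132528131051721), np.float64(0.0012132528131055752)]
0.15 [0.62789919 0.21845231 0.15      ]
0.2 [0.63314904 0.26817593 0.15      ]
0.25 [0.6383989  0.31789956 0.15      ]
0.28 [0.64154881 0.34773374 0.15      ]
0.3 [0.64364875 0.36762319 0.15      ]
0.32 [0.64574869 0.38751264 0.15      ]
[0.69334751 0.35084509 0.19405634]
[0.65064425 0.34817029 0.19405634]
[0.66964142 0.38520908 0.19405634]
[0.67078702 0.31244076 0.19405634]
[0.65722577 0.29486739 0.19405634]
[0.64984419 0.39951403 0.19405634]
```

```bash
python3 - <<'E'
from h import *
rel(C+AX*.064,tool(-AX,(-1,0,0)))
E
```

```text
shift [ 0.0002 -0.0001  0.0662] rot [-0.0007  0.0002 -0.001 ] deg 0.1
```

Emit:
{"fn": "arm_command", "kwargs": {"commands": [[100,[0,0,0.01],[0,0,0]],[100,[0,0,0.02],[0,0,0]],[100,[0,0,0.03],[0,0,0]],[100,[0,0,0.04],[0,0,0]],[100,[0,0,0.048],[0,0,0]],[100,[0,0,0.054],[0,0,0]],[100,[0,0,0.06],[0,0,0]],[100,[0,0,0.066],[0,0,0]],[100,[0,0,0.066],[0,0,0]],[100,[0,0,0.066],[0,0,0]]]}}

```text
time: 4.08
ee_pos: [0.605, 0.0024, 0.1499]
eef_rot: [-0.038, -0.705, 0.707, 0.038]
ft_force: [0.8, 0.6, 0.2]
width: 0.0869
```

```bash
python3 - <<'E'
from h import *
st();save("w5",camera("wrist")["pixels"],1.4);save("s5",camera("side")["pixels"][120:260,180:360],4.4);save("t5",camera("top")["pixels"][120:260,130:330],4)
E
```

```text
t 4.08 p [0.605  0.0024 0.1499] x [-0.994  0.107 -0.   ] z [-0.107 -0.994  0.002] j [-0.93  1.1   0.65  1.48  0.7   1.64  0.84] F [0.8 0.6 0.2] w 0.0869
```

View pics/w5.png

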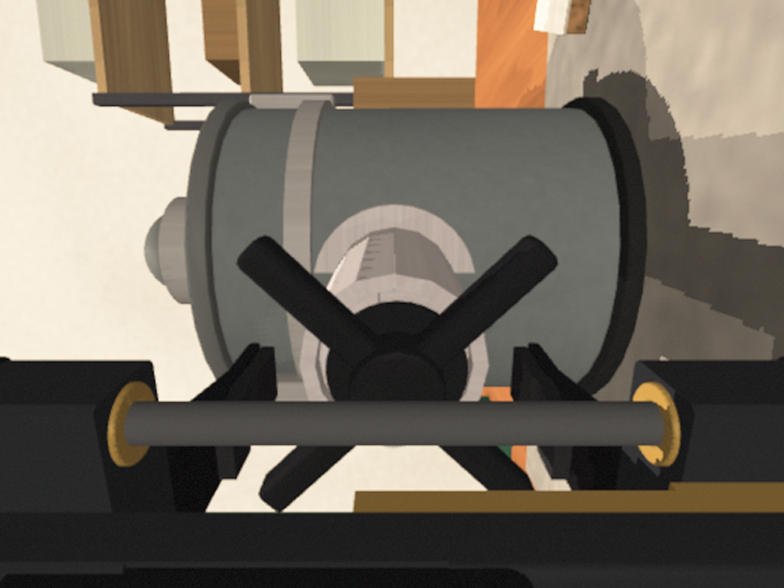

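View pics/t5.png

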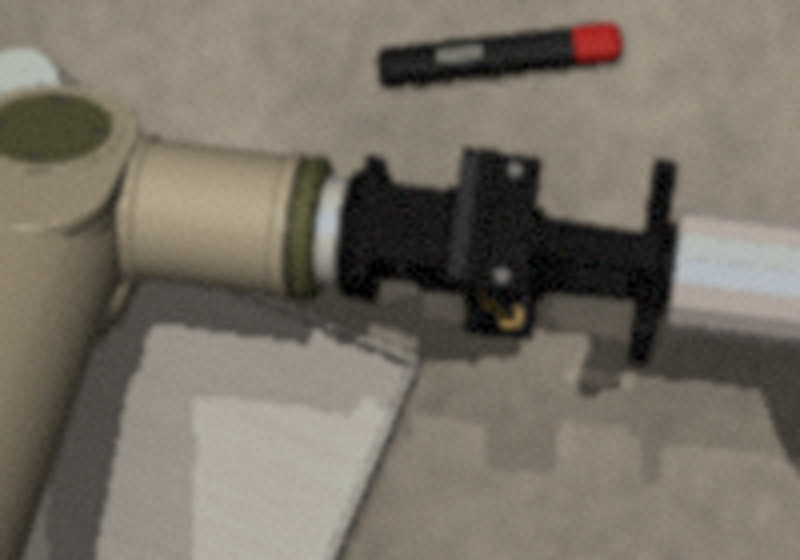

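View pics/s5.png

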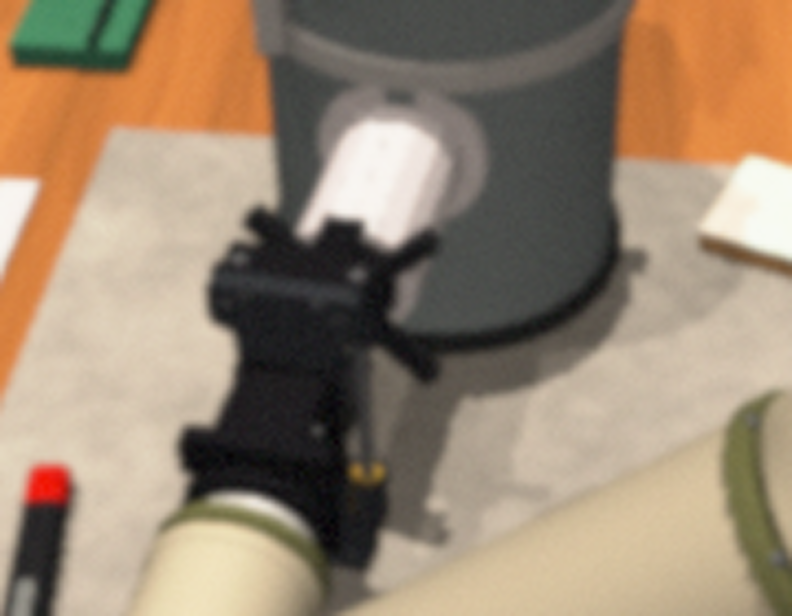

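Emit:
{"fn": "arm_command", "kwargs": {"commands": [[30,[0,0,0],[0,0,0]],[30,[0,0,0],[0,0,0]],[30,[0,0,0],[0,0,0]],[20,[0,0,0],[0,0,0]],[20,[0,0,0],[0,0,0]],[20,[0,0,0],[0,0,0]],[20,[0,0,0],[0,0,0]],[20,[0,0,0],[0,0,0]],[20,[0,0,0],[0,0,0]],[20,[0,0,0],[0,0,0]]], "squeeze": 25}}

```text
time: 5.07
ee_pos: [0.6052, 0.0026, 0.1498]
eef_rot: [-0.038, -0.706, 0.707, 0.037]
ft_force: [2.1, -0.5, -0.1]
width: 0.0346
```

```bash
python3 - <<'E'
from h import *
st();print(read_state()["torque"]);save("w6",camera("wrist")["pixels"],1.4)
E
```

```text
t 5.07 p [0.6052 0.0026 0.1498] x [-0.994  0.106 -0.001] z [-0.106 -0.994  0.002] j [-0.93  1.1   0.65  1.48  0.7   1.64  0.84] F [ 2.1 -0.5 -0.1] w 0.0346
[ 1.25828127 -0.11856973  0.29593914]
```

View pics/w6.png

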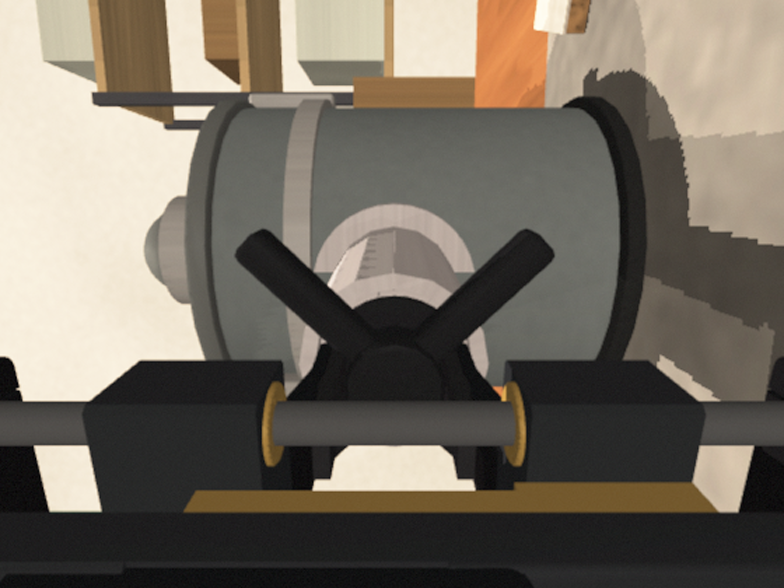

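Emit:
{"fn": "arm_command", "kwargs": {"commands": [[20,[0,0,-0.0002],[0,0,-0.04]],[20,[0,0,-0.0005],[0,0,-0.1]],[20,[0,0,-0.001],[0,0,-0.18]],[20,[0,0,-0.0013],[0,0,-0.26]],[20,[0,0,-0.0017],[0,0,-0.34]],[20,[0,0,-0.0021],[0,0,-0.42]],[20,[0,0,-0.0025],[0,0,-0.5]],[20,[0,0,-0.003],[0,0,-0.58]],[20,[0,0,-0.0033],[0,0,-0.65]],[20,[0,0,-0.0036],[0,0,-0.7]]]}}

```text
time: 5.95
ee_pos: [0.6059, 0.006, 0.15]
eef_rot: [-0.208, 0.675, -0.651, -0.278]
ft_force: [3.7, -1.3, -0.4]
width: 0.0348
```

```bash
python3 - <<'E'
from h import *
st();print(read_state()["torque"]);save("w7",camera("wrist")["pixels"],1.4)
E
```

```text
t 5.95 p [0.6059 0.006  0.15  ] x [-0.759  0.082  0.646] z [-0.106 -0.994  0.002] j [-0.85  1.05  0.53  1.47  0.79  1.7   1.49] F [ 3.7 -1.3 -0.4] w 0.0348
[ 1.09383568 -0.09955514  0.89534717]
```

View pics/w7.png

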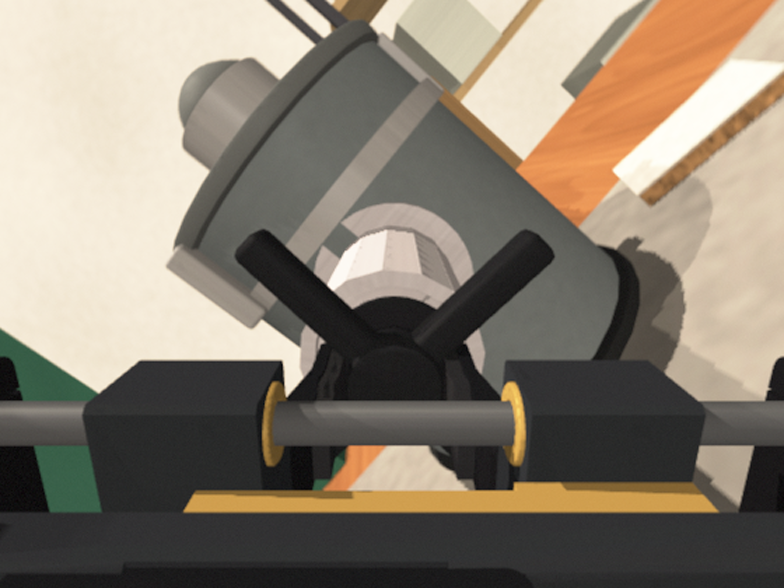

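Emit:
{"fn": "arm_command", "kwargs": {"commands": [[20,[0,0,-0.0005],[0,0,-0.1]],[20,[0,0,-0.001],[0,0,-0.2]],[20,[0,0,-0.0015],[0,0,-0.3]],[20,[0,0,-0.002],[0,0,-0.4]],[20,[0,0,-0.0025],[0,0,-0.5]],[20,[0,0,-0.003],[0,0,-0.6]],[20,[0,0,-0.0036],[0,0,-0.7]],[20,[0,0,-0.0041],[0,0,-0.8]],[20,[0,0,-0.0045],[0,0,-0.87]],[20,[0,0,-0.0045],[0,0,-0.87]]]}}

```text
time: 6.83
ee_pos: [0.6067, 0.0105, 0.1501]
eef_rot: [0.473, -0.525, 0.473, 0.526]
ft_force: [5.8, -0.2, 0.7]
width: 0.0347
```

```bash
python3 - <<'E'
from h import *
st();print(read_state()["torque"])
E
```

```text
t 6.83 p [0.6067 0.0105 0.1501] x [0.001 0.002 1.   ] z [-0.105 -0.994  0.002] j [-0.76  1.01  0.39  1.46  0.88  1.77  2.32] F [ 5.8 -0.2  0.7] w 0.0347
[0.93641836 0.08521372 1.28684354]
```

Emit:
{"fn": "arm_command", "kwargs": {"commands": [[100,[0,0,0],[0,0,0]],[100,[0,0,0],[0,0,0]],[100,[0,0,0],[0,0,0]],[100,[0,0,0],[0,0,0]],[100,[0,0,0],[0,0,0]],[100,[0,0,-0.008],[0,0,0]],[100,[0,0,-0.018],[0,0,0]],[100,[0,0,-0.028],[0,0,0]],[100,[0,0,-0.038],[0,0,0]],[100,[0,0,-0.04],[0,0,0]]]}}

```text
time: 7.67
ee_pos: [0.6105, 0.0533, 0.1493]
eef_rot: [-0.473, 0.525, -0.474, -0.525]
ft_force: [-0.4, 0.0, 0.3]
width: 0.0857
```

```bash
python3 - <<'E'
from h import *
st();save("w8",camera("wrist")["pixels"],1.4)
E
```

```text
t 7.67 p [0.6105 0.0533 0.1493] x [-0.001  0.     1.   ] z [-0.104 -0.995  0.   ] j [-0.79  1.04  0.37  1.38  0.85  1.83  2.33] F [-0.4  0.   0.3] w 0.0857
```

View pics/w8.png

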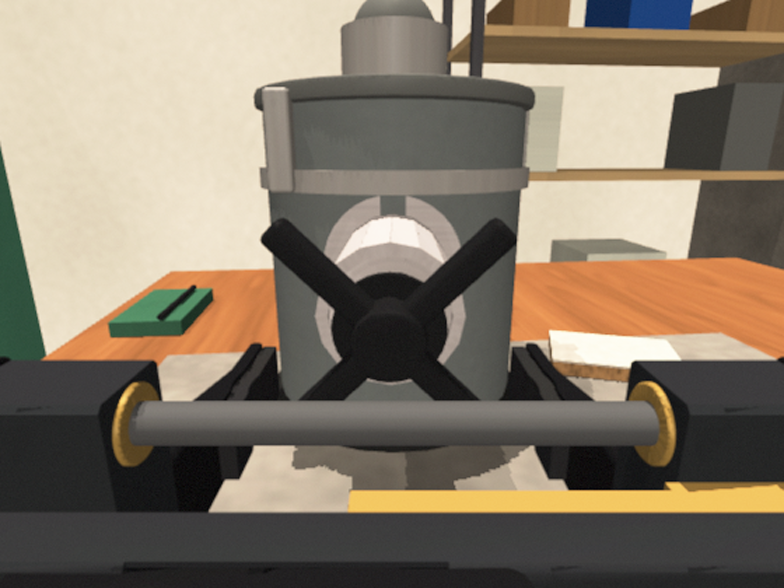

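Emit:
{"fn": "arm_command", "kwargs": {"commands": [[100,[0,-0.001,0],[0,0,0.12]],[100,[0,-0.001,0],[0,0,0.24]],[100,[0,-0.001,0],[0,0,0.36]],[100,[0,-0.001,0],[0,0,0.48]],[100,[0,-0.001,0],[0,0,0.6]],[100,[0,-0.001,0],[0,0,0.72]],[100,[0,-0.001,0],[0,0,0.84]],[100,[0,-0.001,0],[0,0,0.96]],[100,[0,-0.001,0],[0,0,1.08]],[100,[0,-0.001,0],[0,0,1.2]]]}}

```text
time: 8.55
ee_pos: [0.6112, 0.0501, 0.1498]
eef_rot: [-0.09, 0.701, -0.688, -0.165]
ft_force: [-0.7, -0.6, 0.1]
width: 0.087
```

Emit:
{"fn": "arm_command", "kwargs": {"commands": [[100,[0,0,0],[0,0,0.12]],[100,[0,0,0],[0,0,0.24]],[100,[0,0,0],[0,0,0.371]],[100,[0,0,0],[0,0,0.371]],[100,[0,0,0],[0,0,0.371]],[100,[0,0,0.01],[0,0,0.371]],[100,[0,0,0.01],[0,0,0.371]],[100,[0,0,0.01],[0,0,0.371]],[100,[0,0,0.01],[0,0,0.371]],[100,[0,0,0.01],[0,0,0.371]]]}}

```text
time: 9.38
ee_pos: [0.6101, 0.0403, 0.1498]
eef_rot: [-0.038, -0.706, 0.707, 0.038]
ft_force: [0.6, 0.3, 0.0]
width: 0.0871
```

```bash
python3 - <<'E'
from h import *
st();C2=C+np.array([.001,0,0])+AX*.008;rel(C2+AX*.064,tool(-AX,(-1,0,0)))
E
```

```text
t 9.38 p [0.6101 0.0403 0.1498] x [-0.994  0.107 -0.001] z [-0.107 -0.994  0.002] j [-0.95  1.12  0.64  1.41  0.68  1.7   0.86] F [0.6 0.3 0. ] w 0.0871
shift [ 0.     -0.0002  0.0289] rot [-0.0016 -0.0016 -0.0006] deg 0.1
```

Back at θ=0 with joint 7 at 0.86. Next: advance, grip and turn another 90°.

Emit:
{"fn": "arm_command", "kwargs": {"commands": [[100,[0,0,0.01],[0,0,0]],[100,[0,0,0.02],[0,0,0]],[100,[0,0,0.029],[0,0,0]],[100,[0,0,0.029],[0,0,0]],[20,[0,0,0.029],[0,0,0]],[20,[0,0,0.029],[0,0,0]],[20,[0,0,0.029],[0,0,0]],[20,[0,0,0.029],[0,0,0]],[20,[0,0,0.029],[0,0,0]],[20,[0,0,0.029],[0,0,0]]]}}

```text
time: 10.22
ee_pos: [0.6071, 0.0117, 0.1498]
eef_rot: [-0.038, -0.705, 0.707, 0.037]
ft_force: [0.5, -0.2, -0.3]
width: 0.0546
```

Emit:
{"fn": "arm_command", "kwargs": {"commands": [[20,[0,0,0],[0,0,0]],[20,[0,0,-0.0003],[0,0,-0.05]],[20,[0,0,-0.0008],[0,0,-0.15]],[20,[0,0,-0.0013],[0,0,-0.25]],[20,[0,0,-0.0018],[0,0,-0.35]],[20,[0,0,-0.0023],[0,0,-0.45]],[20,[0,0,-0.0028],[0,0,-0.55]],[20,[0,0,-0.0033],[0,0,-0.65]],[20,[0,0,-0.0038],[0,0,-0.75]],[20,[0,0,-0.0043],[0,0,-0.85]]]}}

```text
time: 11.05
ee_pos: [0.6076, 0.0158, 0.1497]
eef_rot: [-0.258, 0.658, -0.628, -0.327]
ft_force: [0.8, 0.7, -0.4]
width: 0.0346
```

```bash
python3 - <<'E'
from h import *
st();print(read_state()["torque"]);save("w9",camera("wrist")["pixels"],1.4)
E
```

```text
t 11.05 p [0.6076 0.0158 0.1497] x [-0.653  0.071  0.754] z [-0.106 -0.994  0.002] j [-0.84  1.05  0.5   1.45  0.8   1.73  1.64] F [ 0.8  0.7 -0.4] w 0.0346
[ 1.31281426 -0.07535791  0.1697997 ]
```

View pics/w9.png

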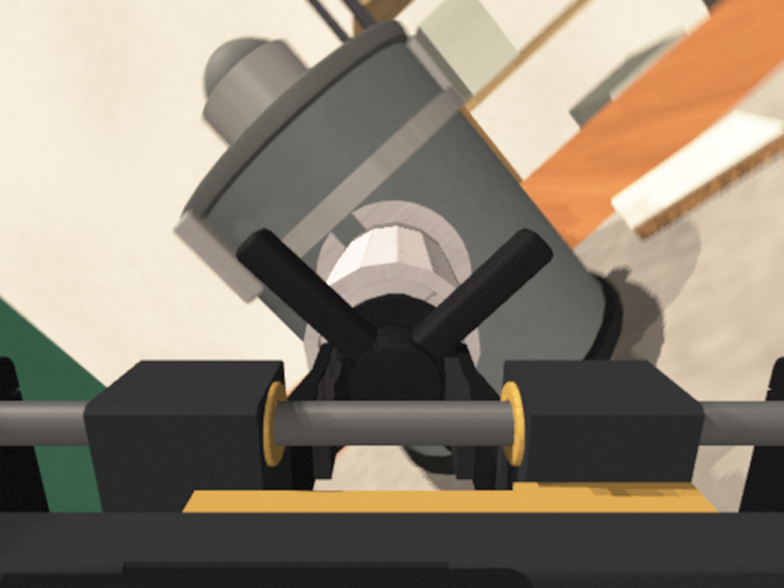

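Emit:
{"fn": "arm_command", "kwargs": {"commands": [[20,[0,0,-0.0005],[0,0,-0.1]],[20,[0,0,-0.001],[0,0,-0.2]],[20,[0,0,-0.0015],[0,0,-0.3]],[20,[0,0,-0.002],[0,0,-0.4]],[20,[0,0,-0.0025],[0,0,-0.5]],[20,[0,0,-0.003],[0,0,-0.6]],[20,[0,0,-0.0036],[0,0,-0.71]],[20,[0,0,-0.0036],[0,0,-0.71]],[20,[0,0,-0.0036],[0,0,-0.71]],[20,[0,0,-0.0036],[0,0,-0.71]]]}}

```text
time: 11.93
ee_pos: [0.608, 0.0193, 0.1498]
eef_rot: [-0.468, 0.529, -0.478, -0.522]
ft_force: [1.8, -0.3, -0.7]
width: 0.0343
```

Emit:
{"fn": "arm_command", "kwargs": {"commands": [[100,[0,0,0],[0,0,0]],[100,[0,0,0],[0,0,0]],[100,[0,0,0],[0,0,0]],[100,[0,0,0],[0,0,0]],[100,[0,0,0],[0,0,0]],[100,[0,0,-0.008],[0,0,0]],[100,[0,0,-0.018],[0,0,0]],[100,[0,0,-0.028],[0,0,0]],[100,[0,0,-0.038],[0,0,0]],[100,[0,0,-0.04],[0,0,0]]]}}

```text
time: 12.77
ee_pos: [0.6124, 0.062, 0.1493]
eef_rot: [-0.47, 0.528, -0.477, -0.523]
ft_force: [-0.3, 0.4, 0.1]
width: 0.0852
```

```bash
python3 - <<'E'
from h import *
st();save("w10",camera("wrist")["pixels"],1.4)
E
```

```text
t 12.77 p [0.6124 0.062  0.1493] x [-0.012  0.002  1.   ] z [-0.104 -0.995  0.   ] j [-0.8   1.05  0.37  1.36  0.84  1.84  2.33] F [-0.3  0.4  0.1] w 0.0852
```

View pics/w10.png

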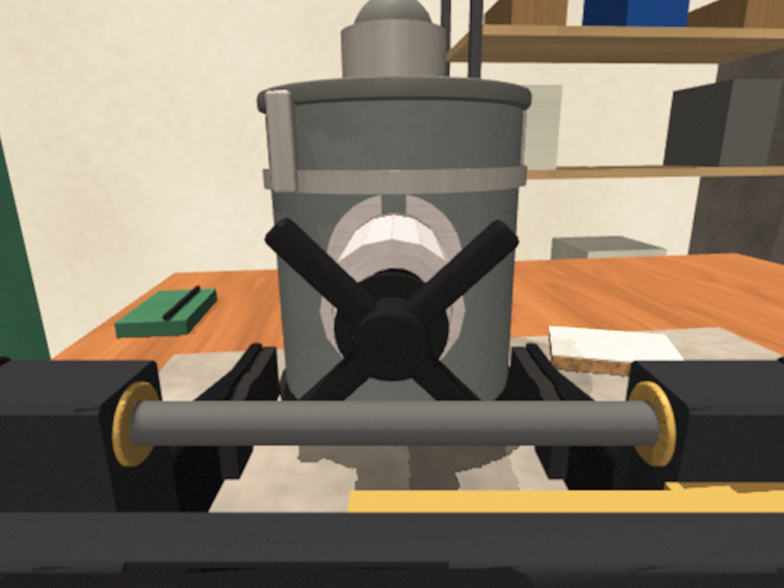

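Emit:
{"fn": "arm_command", "kwargs": {"commands": [[100,[0,0,0],[0,0,0.12]],[100,[0,0,0],[0,0,0.24]],[100,[0,0,0],[0,0,0.36]],[100,[0,0,0],[0,0,0.48]],[100,[0,0,0],[0,0,0.6]],[100,[0,0,0],[0,0,0.72]],[100,[0,0,0],[0,0,0.84]],[100,[0,0,0],[0,0,0.96]],[100,[0,0,0],[0,0,1.08]],[100,[0,0,0],[0,0,1.2]]]}}

```text
time: 13.65
ee_pos: [0.6121, 0.0589, 0.1498]
eef_rot: [-0.087, 0.701, -0.689, -0.161]
ft_force: [-0.4, 0.7, 0.1]
width: 0.0867
```

Emit:
{"fn": "arm_command", "kwargs": {"commands": [[100,[0,0,0],[0,0,0.12]],[100,[0,0,0],[0,0,0.24]],[100,[0,0,0],[0,0,0.365]],[100,[0,0,0],[0,0,0.365]],[100,[0,0,0],[0,0,0.365]],[100,[0,0,0.01],[0,0,0.365]],[100,[0,0,0.01],[0,0,0.365]],[100,[0,0,0.01],[0,0,0.365]],[100,[0,0,0.01],[0,0,0.365]],[100,[0,0,0.01],[0,0,0.365]]]}}

```text
time: 14.48
ee_pos: [0.6111, 0.0492, 0.1497]
eef_rot: [-0.04, -0.705, 0.707, 0.036]
ft_force: [0.0, -0.2, -0.1]
width: 0.0866
```

```bash
python3 - <<'E'
from h import *
st();C2=C+np.array([.001,0,0])+AX*.016;rel(C2+AX*.063,tool(-AX,(-1,0,0)))
E
```

```text
t 14.48 p [0.6111 0.0492 0.1497] x [-0.994  0.107 -0.006] z [-0.107 -0.994  0.002] j [-0.95  1.13  0.65  1.4   0.67  1.71  0.86] F [ 0.  -0.2 -0.1] w 0.0866
shift [ 0.     -0.0002  0.0308] rot [-0.0017 -0.0016 -0.0056] deg 0.3
```

Emit:
{"fn": "arm_command", "kwargs": {"commands": [[100,[0,0,0.01],[0,0,0]],[100,[0,0,0.02],[0,0,0]],[100,[0,0,0.03],[0,0,0]],[100,[0,0,0.031],[0,0,0]],[20,[0,0,0.031],[0,0,0]],[20,[0,0,0.031],[0,0,0]],[20,[0,0,0.031],[0,0,0]],[20,[0,0,0.031],[0,0,0]],[20,[0,0,0.031],[0,0,0]],[20,[0,0,0.031],[0,0,0]]], "squeeze": 35}}

```text
time: 15.32
ee_pos: [0.6078, 0.0186, 0.1497]
eef_rot: [-0.04, -0.705, 0.707, 0.035]
ft_force: [0.0, 0.5, 0.9]
width: 0.0549
```

Emit:
{"fn": "arm_command", "kwargs": {"commands": [[20,[0,0,0],[0,0,0]],[20,[0,0,0],[0,0,0]],[20,[0,0,0],[0,0,0]],[20,[0,0,-0.0003],[0,0,-0.05]],[20,[0,0,-0.0006],[0,0,-0.12]],[20,[0,0,-0.001],[0,0,-0.2]],[20,[0,0,-0.0014],[0,0,-0.28]],[20,[0,0,-0.0018],[0,0,-0.36]],[20,[0,0,-0.0021],[0,0,-0.42]],[20,[0,0,-0.0021],[0,0,-0.44]]]}}

```text
time: 16.15
ee_pos: [0.6081, 0.0204, 0.1497]
eef_rot: [-0.116, 0.697, -0.682, -0.19]
ft_force: [0.7, 0.2, -1.2]
width: 0.0342
```

```bash
python3 - <<'E'
from h import *
st();print(read_state()["torque"]);save("w11",camera("wrist")["pixels"],1.4)
E
```

```text
t 16.15 p [0.6081 0.0204 0.1497] x [-0.901  0.097  0.423] z [-0.106 -0.994  0.002] j [-0.89  1.08  0.58  1.45  0.74  1.7   1.26] F [ 0.7  0.2 -1.2] w 0.0342
[ 1.30177727 -0.12415048  0.20028332]
```

View pics/w11.png

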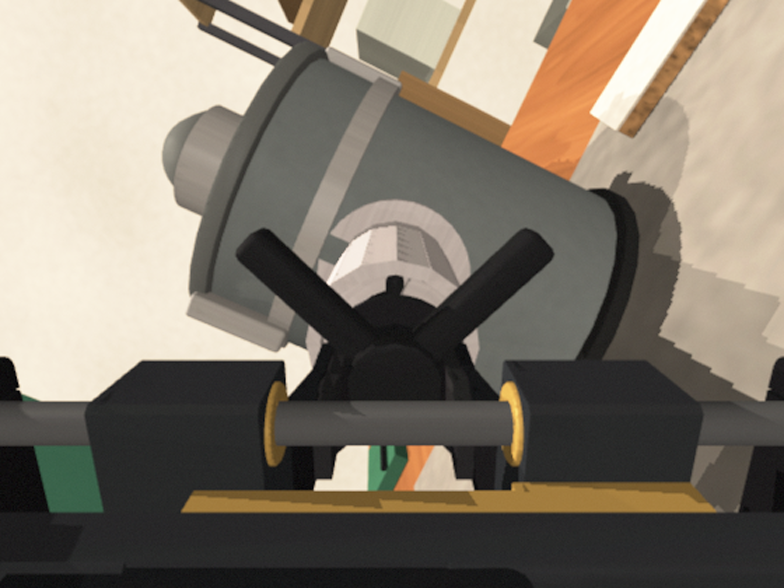

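Emit:
{"fn": "arm_command", "kwargs": {"commands": [[20,[0,0,-0.001],[0,0,0]],[20,[0,0,-0.002],[0,0,0]],[20,[0,0,-0.004],[0,0,0]],[20,[0,0,-0.006],[0,0,0]],[20,[0,0,-0.008],[0,0,0]],[20,[0,0,-0.01],[0,0,0]],[20,[0,0,-0.012],[0,0,0]],[20,[0,0,-0.014],[0,0,0]],[20,[0,0,-0.015],[0,0,0]],[20,[0,0,-0.015],[0,0,0]]]}}

```text
time: 17.03
ee_pos: [0.6097, 0.0358, 0.1497]
eef_rot: [-0.115, 0.697, -0.682, -0.189]
ft_force: [0.2, 0.7, -0.4]
width: 0.034
```

```bash
python3 - <<'E'
from h import *
st();print(read_state()["torque"]);save("w12",camera("wrist")["pixels"],1.4);save("t12",camera("top")["pixels"][120:260,130:330],4)
E
```

```text
t 17.03 p [0.6097 0.0358 0.1497] x [-0.902  0.097  0.42 ] z [-0.106 -0.994  0.002] j [-0.9   1.09  0.57  1.42  0.73  1.72  1.26] F [ 0.2  0.7 -0.4] w 0.034
[ 1.23950256 -0.07554986  0.19018108]
```

View pics/w12.png

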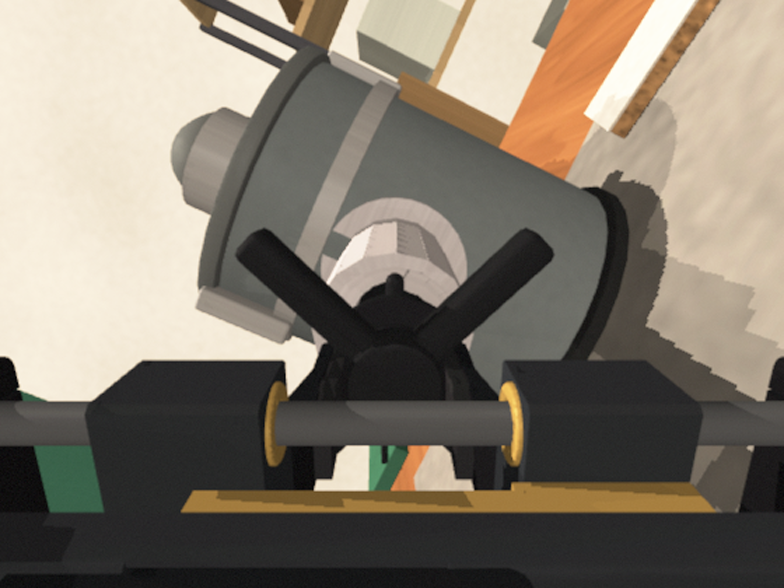

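View pics/t12.png

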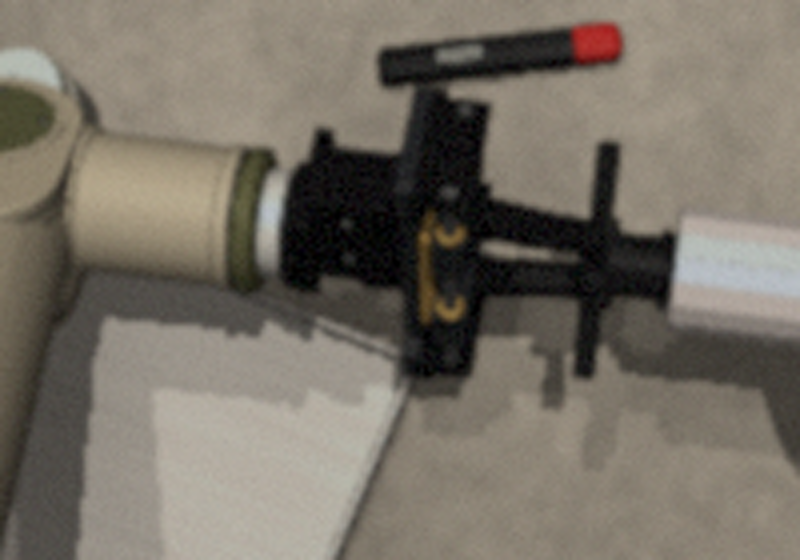

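Emit:
{"fn": "arm_command", "kwargs": {"commands": [[20,[0,0,-0.005],[0,0,0]],[20,[0,0,-0.01],[0,0,0]],[20,[0,0,-0.015],[0,0,0]],[20,[0,0,-0.02],[0,0,0]],[20,[0,0,-0.025],[0,0,0]],[20,[0,0,-0.03],[0,0,0]],[20,[0,0,-0.035],[0,0,0]],[20,[0,0,-0.04],[0,0,0]],[20,[0,0,-0.045],[0,0,0]],[20,[0,0,-0.05],[0,0,0]]]}}

```text
time: 17.97
ee_pos: [0.6149, 0.0857, 0.1494]
eef_rot: [-0.115, 0.697, -0.682, -0.189]
ft_force: [1.1, 0.9, -1.7]
width: 0.0341
```

```bash
python3 - <<'E'
from h import *
st();print(read_state()["torque"]);save("t13",camera("top")["pixels"][110:270,50:350],2.6);save("s13",camera("side")["pixels"],1.4)
E
```

```text
t 17.97 p [0.6149 0.0857 0.1494] x [-0.902  0.097  0.42 ] z [-0.106 -0.994  0.002] j [-0.92  1.13  0.55  1.32  0.71  1.8   1.29] F [ 1.1  0.9 -1.7] w 0.0341
[ 1.71134699e+00 -1.46386103e-01 -5.32347099e-04]
```

View pics/t13.png

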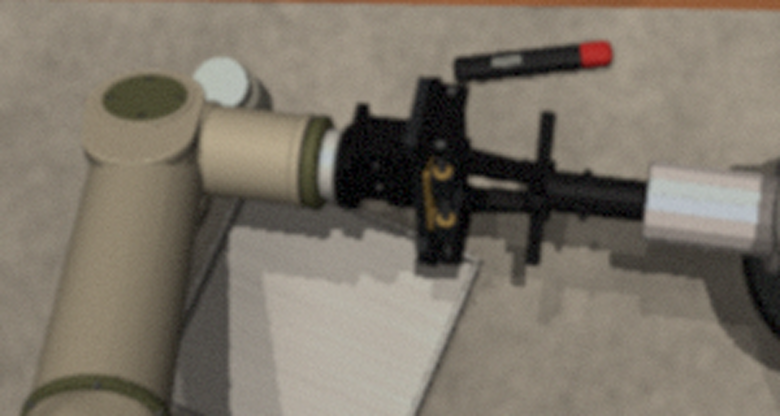

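View pics/s13.png

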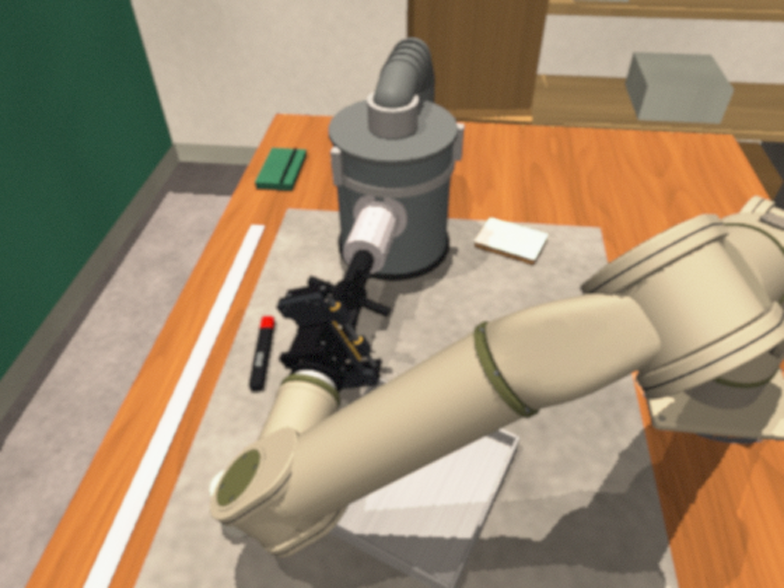

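Emit:
{"fn": "arm_command", "kwargs": {"commands": [[20,[0,0,-0.005],[0,0,0]],[20,[0,0,-0.01],[0,0,0]],[20,[0,0,-0.015],[0,0,0]],[20,[0,0,-0.02],[0,0,0]],[20,[0,0,-0.025],[0,0,0]],[20,[0,0,-0.03],[0,0,0]],[20,[0,0,-0.035],[0,0,0]],[20,[0,0,-0.04],[0,0,0]],[20,[0,0,-0.045],[0,0,0]],[20,[0,0,-0.045],[0,0,0]]]}}

```text
time: 18.9
ee_pos: [0.6198, 0.1311, 0.1494]
eef_rot: [-0.115, 0.697, -0.682, -0.188]
ft_force: [0.2, 0.8, -2.1]
width: 0.0338
```

```bash
python3 - <<'E'
from h import *
st();print(read_state()["torque"]);save("t14",camera("top")["pixels"][110:270,50:350],2.6)
E
```

```text
t 18.9 p [0.6198 0.1311 0.1494] x [-0.902  0.096  0.42 ] z [-0.105 -0.994  0.001] j [-0.94  1.17  0.54  1.22  0.69  1.88  1.32] F [ 0.2  0.8 -2.1] w 0.0338
[ 1.74199295 -0.13583663 -0.02949238]
```

View pics/t14.png

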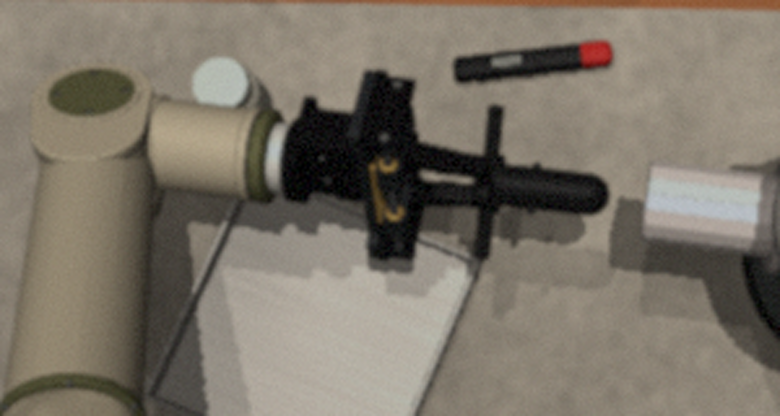

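```bash
cat >> h.py <<'E'
TILT=np.radians(19);H=np.array([.5,-.866,0]);D=H*np.cos(TILT)+np.array([0,0,-np.sin(TILT)])
RP=tool(D);PH=np.array([.488,.240,0])-H*.045
def tcp(zc,off=.064): return PH+np.array([0,0,zc])-D*off
E
python3 - <<'E'
from h import *
print(tcp(.059));s=read_state();R0=R.from_quat(s["eef_rot"])
rel(s["ee_pos"]+[0,0,.13],tool(-AX));rel(tcp(.22),RP)
E
```

```text
[0.43524341 0.33137442 0.07983636]
shift [ 0.0546 -0.118   0.0002] rot [-3.0000e-04 -1.9000e-03 -1.1372e+00] deg 65.2
shift [ 0.2243  0.0028 -0.1802] rot [ 0.3749 -0.6467 -1.1913] deg 80.6
```

Top view: the whole plug, barrel to tip at (605,193), is clear of the port, and the pot and knife haven't moved. First I'll lift straight up, then turn.

Emit:
{"fn": "arm_command", "kwargs": {"commands": [[20,[0.005,-0.012,0],[0,0,0]],[20,[0.011,-0.024,0],[0,0,0]],[20,[0.018,-0.038,-0.001],[0,0,0]],[20,[0.024,-0.052,-0.003],[0,0,0]],[20,[0.03,-0.066,-0.006],[0,0,0]],[20,[0.037,-0.08,-0.01],[0,0,-0.05]],[20,[0.043,-0.094,-0.015],[0,0,-0.13]],[20,[0.05,-0.107,-0.02],[0,0,-0.22]],[20,[0.055,-0.118,-0.025],[0,0,-0.31]],[20,[0.055,-0.118,-0.03],[0,0,-0.4]]]}}

```text
time: 19.78
ee_pos: [0.6229, 0.1603, 0.2843]
eef_rot: [-0.251, 0.661, -0.63, -0.32]
ft_force: [0.3, -0.4, -1.8]
width: 0.0342
```

```bash
python3 - <<'E'
from h import *
st();rel(tcp(.22),RP)
E
```

```text
t 19.78 p [0.6229 0.1603 0.2843] x [-0.668  0.071  0.74 ] z [-0.107 -0.994 -0.   ] j [-0.96  1.    0.55  1.18  0.81  2.    1.87] F [ 0.3 -0.4 -1.8] w 0.0342
shift [ 0.1055  0.1809 -0.15  ] rot [ 0.4808 -0.5388 -0.8106] deg 62.2
```

Emit:
{"fn": "arm_command", "kwargs": {"commands": [[20,[0.007,0.012,-0.01],[0.032,-0.036,-0.054]],[20,[0.014,0.024,-0.02],[0.064,-0.072,-0.108]],[20,[0.021,0.036,-0.03],[0.096,-0.108,-0.162]],[20,[0.028,0.048,-0.04],[0.128,-0.144,-0.216]],[20,[0.035,0.06,-0.05],[0.16,-0.18,-0.27]],[20,[0.042,0.072,-0.06],[0.192,-0.216,-0.324]],[20,[0.049,0.084,-0.07],[0.224,-0.252,-0.378]],[20,[0.056,0.096,-0.08],[0.256,-0.288,-0.432]],[20,[0.063,0.108,-0.09],[0.288,-0.324,-0.486]],[20,[0.07,0.12,-0.1],[0.32,-0.36,-0.54]]]}}

```text
time: 20.62
ee_pos: [0.4975, 0.2745, 0.252]
eef_rot: [0.572, -0.508, 0.564, 0.31]
ft_force: [-0.1, 0.0, -1.8]
width: 0.0341
```

```bash
python3 - <<'E'
from h import *
st();rel(tcp(.22),RP)
E
```

```text
t 20.62 p [0.4975 0.2745 0.252 ] x [-0.153 -0.231  0.961] z [ 0.33  -0.928 -0.171] j [-1.22  0.71  0.32  1.56  0.87  1.82  2.16] F [-0.1  0.  -1.8] w 0.0341
shift [-0.0143  0.0439 -0.0715] rot [ 0.1578 -0.1787 -0.268 ] deg 20.6
```

Emit:
{"fn": "arm_command", "kwargs": {"commands": [[20,[-0.003,0.009,-0.014],[0.032,-0.036,-0.054]],[20,[-0.006,0.018,-0.028],[0.064,-0.072,-0.108]],[20,[-0.009,0.027,-0.042],[0.096,-0.108,-0.162]],[20,[-0.012,0.036,-0.057],[0.128,-0.144,-0.216]],[20,[-0.0143,0.044,-0.0715],[0.158,-0.179,-0.268]],[20,[-0.0143,0.044,-0.0715],[0.158,-0.179,-0.268]],[20,[-0.0143,0.044,-0.0715],[0.158,-0.179,-0.268]],[20,[-0.0143,0.044,-0.0715],[0.158,-0.179,-0.268]],[20,[-0.0143,0.044,-0.0715],[0.158,-0.179,-0.268]],[20,[-0.0143,0.044,-0.0715],[0.158,-0.179,-0.268]]]}}

```text
time: 21.45
ee_pos: [0.4366, 0.33, 0.2396]
eef_rot: [0.703, -0.409, 0.503, 0.292]
ft_force: [0.4, -1.2, -1.9]
width: 0.0342
```

```bash
python3 - <<'E'
from h import *
st();rel(tcp(.10),RP);rel(tcp(.06),RP)
save("t15",camera("top")["pixels"],1.4);save("s15",camera("side")["pixels"],1.4)
E
```

```text
t 21.45 p [0.4366 0.33   0.2396] x [ 0.159 -0.281  0.946] z [ 0.47  -0.822 -0.323] j [-1.29  0.6   0.19  1.65  0.84  1.75  2.33] F [ 0.4 -1.2 -1.9] w 0.0342
shift [-0.113   0.0006  0.0366] rot [ 0.0039 -0.0028 -0.0028] deg 0.3
shift [-0.1508  0.0007  0.0495] rot [ 0.0039 -0.0028 -0.0028] deg 0.3
```

View pics/t15.png

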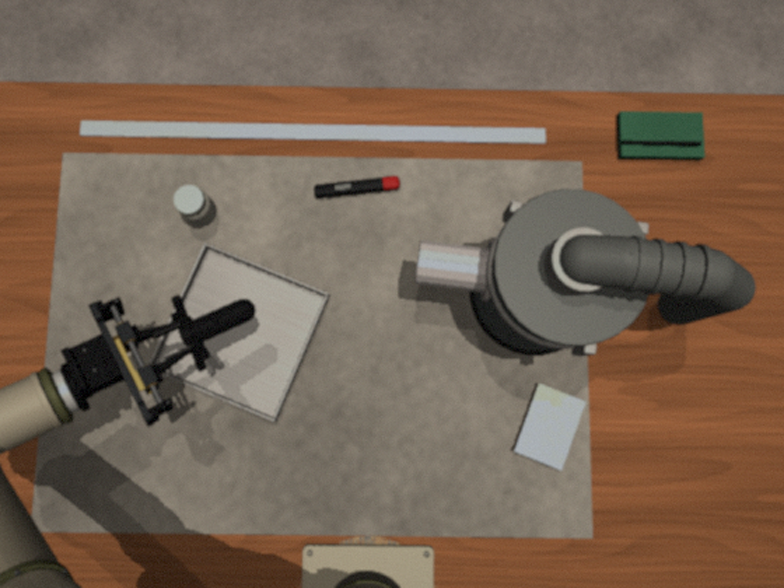

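View pics/s15.png

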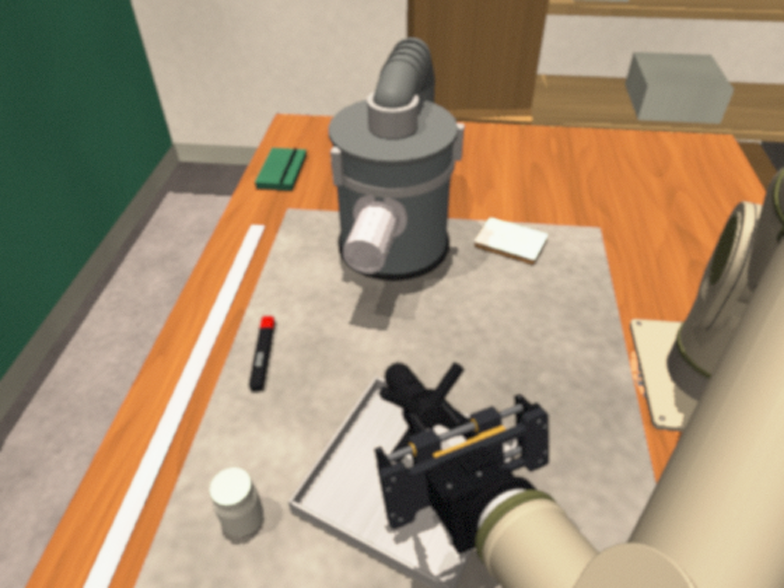

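```bash
python3 - <<'E'
from h import *
t=camera("top");s=camera("side")
print(tri(ray(t,(245/1.4,310/1.4)),ray(s,(397/1.4,376/1.4))))
q=read_state()["ee_pos"];d=R.from_quat(read_state()["eef_rot"]).apply([0,0,1])
tip=q+d*(.064+.109);print("pred tip",tip,"handle",q+d*.064)
print(proj(t,tip)*1.4,proj(s,tip)*1.4)
E
```

```text
(array([0.51014319, 0.20038591, 0.18631105]), [np.float64(0.0005812230594889143), np.float64(0.0005812230594890599)])
pred tip [0.5175306  0.18849149 0.18331968] handle [0.46624005 0.27797374 0.21857881]
[[253.09922591 305.33401776]] [[392.89621791 369.96281645]]
```

Emit:
{"fn": "arm_command", "kwargs": {"commands": [[20,[-0.014,0,0.0045],[0,0,0]],[20,[-0.03,0,0.01],[0,0,0]],[20,[-0.046,0,0.015],[0,0,0]],[20,[-0.062,0,0.02],[0.002,0,0]],[20,[-0.08,0,0.026],[0.004,-0.003,-0.003]],[20,[-0.097,0,0.0315],[0.004,-0.003,-0.003]],[20,[-0.113,0.0006,0.0366],[0.004,-0.003,-0.003]],[20,[-0.125,0.0006,0.0405],[0.004,-0.003,-0.003]],[20,[-0.1345,0.0006,0.044],[0.004,-0.003,-0.003]],[20,[-0.1345,0.0006,0.044],[0.004,-0.003,-0.003]]]}}

```text
time: 22.48
ee_pos: [0.4339, 0.3314, 0.0952]
eef_rot: [0.706, -0.405, 0.502, 0.291]
ft_force: [-0.5, -0.1, -2.0]
width: 0.0341
```

```bash
python3 - <<'E'
from h import *
st();rel(tcp(.06),RP)
save("t16",camera("top")["pixels"],1.4);save("s16",camera("side")["pixels"][220:420,200:400],3)
E
```

```text
t 22.48 p [0.4339 0.3314 0.0952] x [ 0.167 -0.28   0.946] z [ 0.474 -0.818 -0.325] j [-1.28  0.82  0.16  1.65  0.8   1.6   2.16] F [-0.5 -0.1 -2. ] w 0.0341
shift [-0.0134 -0.0012  0.0054] rot [-0.0008 -0.0002  0.0044] deg 0.3
```

View pics/s16.png

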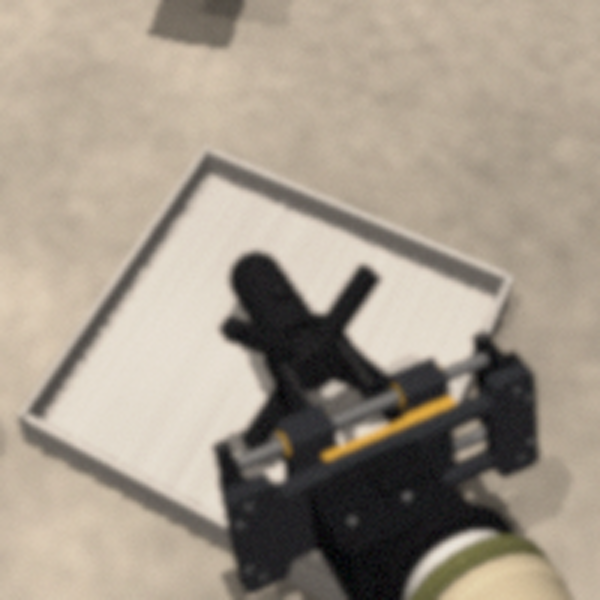

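View pics/t16.png

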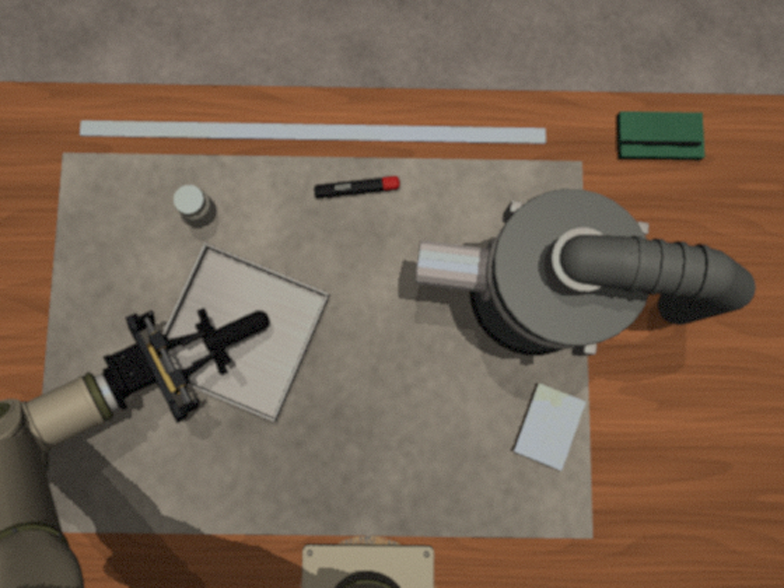

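Emit:
{"fn": "arm_command", "kwargs": {"commands": [[20,[-0.002,0,0.0007],[0,0,0]],[20,[-0.004,0,0.0014],[0,0,0]],[20,[-0.006,0,0.002],[0,0,0]],[20,[-0.008,0,0.0027],[0,0,0]],[20,[-0.0095,0,0.0032],[0,0,0]],[20,[-0.0105,0,0.0036],[0,0,0]],[20,[-0.0115,0,0.004],[0,0,0]],[20,[-0.0125,0,0.0043],[0,0,0]],[20,[-0.0125,0,0.0043],[0,0,0]],[20,[-0.0125,0,0.0043],[0,0,0]]]}}

```text
time: 23.42
ee_pos: [0.4345, 0.3322, 0.0846]
eef_rot: [0.706, -0.406, 0.503, 0.29]
ft_force: [0.8, -0.2, -1.7]
width: 0.0339
```

Emit:
{"fn": "arm_command", "kwargs": {"commands": [[20,[-0.0005,0,0.0002],[0,0,0]],[20,[-0.001,0,0.0003],[0,0,0]],[20,[-0.0014,0,0.0005],[0,0,0]],[20,[-0.0019,0,0.0006],[0,0,0]],[20,[-0.0019,0,0.0006],[0,0,0]],[20,[-0.0019,0,0.0006],[0,0,0]],[20,[-0.0019,0,0.0006],[0,0,0]],[20,[-0.0019,0,0.0006],[0,0,0]],[20,[-0.0019,0,0.0006],[0,0,0]],[20,[-0.0019,0,0.0006],[0,0,0]]]}}

```text
time: 24.25
ee_pos: [0.4345, 0.3323, 0.0827]
eef_rot: [0.706, -0.406, 0.503, 0.29]
ft_force: [0.3, -0.1, -2.0]
width: 0.0341
```

```bash
python3 - <<'E'
from h import *
st();print(read_state()["torque"])
save("s17",camera("side")["pixels"][220:420,200:400],3)
E
```

```text
t 24.25 p [0.4345 0.3323 0.0827] x [ 0.165 -0.282  0.945] z [ 0.474 -0.818 -0.327] j [-1.27  0.84  0.16  1.65  0.79  1.59  2.15] F [ 0.3 -0.1 -2. ] w 0.0341
[1.38052166 0.9443607  0.01396333]
```

View pics/s17.png

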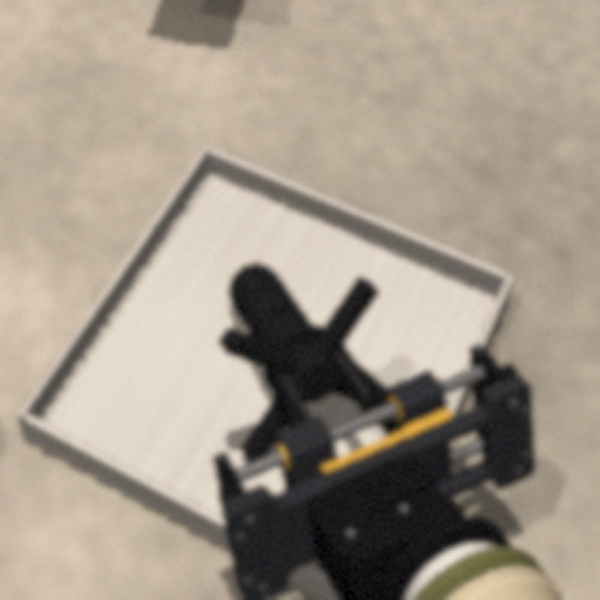

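Emit:
{"fn": "arm_command", "kwargs": {"commands": [[20,[-0.0005,0,0.0002],[0,0,0]],[20,[-0.001,0,0.0003],[0,0,0]],[20,[-0.0014,0,0.0005],[0,0,0]],[20,[-0.0019,0,0.0006],[0,0,0]],[20,[-0.0024,0,0.0008],[0,0,0]],[20,[-0.0028,0,0.001],[0,0,0]],[20,[-0.0028,0,0.001],[0,0,0]],[20,[-0.0028,0,0.001],[0,0,0]],[20,[-0.0028,0,0.001],[0,0,0]],[20,[-0.0028,0,0.001],[0,0,0]]]}}

```text
time: 25.13
ee_pos: [0.4345, 0.3323, 0.0798]
eef_rot: [0.706, -0.406, 0.503, 0.29]
ft_force: [-0.9, 0.3, -2.1]
width: 0.0343
```

Emit:
{"fn": "arm_command", "kwargs": {"commands": [[20,[-0.0005,0,0.0002],[0,0,0]],[20,[-0.001,0,0.0003],[0,0,0]],[20,[-0.0014,0,0.0005],[0,0,0]],[20,[-0.0014,0,0.0005],[0,0,0]],[20,[-0.0014,0,0.0005],[0,0,0]],[20,[-0.0014,0,0.0005],[0,0,0]],[20,[-0.0014,0,0.0005],[0,0,0]],[20,[-0.0014,0,0.0005],[0,0,0]],[20,[-0.0014,0,0.0005],[0,0,0]],[20,[-0.0014,0,0.0005],[0,0,0]]]}}

```text
time: 25.97
ee_pos: [0.4347, 0.3321, 0.0788]
eef_rot: [0.705, -0.406, 0.503, 0.29]
ft_force: [-1.0, -1.2, 5.6]
width: 0.0338
```

```bash
python3 - <<'E'
from h import *
st();print(read_state()["torque"])
E
```

```text
t 25.97 p [0.4347 0.3321 0.0788] x [ 0.163 -0.282  0.946] z [ 0.474 -0.818 -0.326] j [-1.27  0.85  0.16  1.64  0.79  1.59  2.15] F [-1.  -1.2  5.6] w 0.0338
[ 0.0637817   0.30090405 -0.30882985]
```

Emit:
{"fn": "arm_command", "kwargs": {"commands": [[20,[-0.0007,0,0],[0,0.005,0]],[20,[-0.0015,0,0],[0,0.01,0]],[20,[-0.0023,0,0],[0,0.015,0]],[20,[-0.0031,0,0],[0,0.02,0]],[20,[-0.0039,0,0],[0,0.025,0]],[20,[-0.0043,0,0],[0,0.028,0]],[20,[-0.0043,0,0],[0,0.028,0]],[20,[-0.0043,0,0],[0,0.028,0]],[20,[-0.0043,0,0],[0,0.028,0]],[20,[-0.0043,0,0],[0,0.028,0]]]}}

```text
time: 26.8
ee_pos: [0.4343, 0.333, 0.0763]
eef_rot: [0.697, -0.403, 0.514, 0.296]
ft_force: [-3.5, -0.5, 15.6]
width: 0.0338
```

```bash
python3 - <<'E'
from h import *
st();print(read_state()["torque"])
save("s18",camera("side")["pixels"][220:420,200:400],3)
E
```

```text
t 26.8 p [0.4343 0.333  0.0763] x [ 0.147 -0.257  0.955] z [ 0.478 -0.827 -0.296] j [-1.28  0.87  0.16  1.63  0.8   1.61  2.14] F [-3.5 -0.5 15.6] w 0.0338
[-1.676551   -0.48321027 -0.76658293]
```

View pics/s18.png

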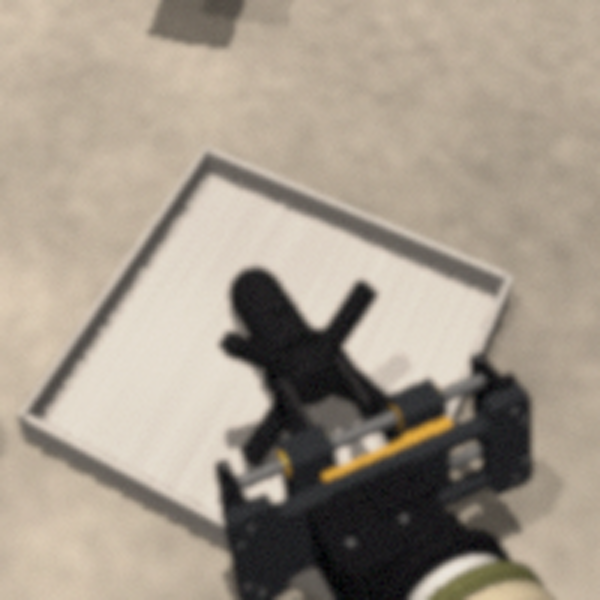

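Emit:
{"fn": "arm_command", "kwargs": {"commands": [[45,[0,0,0],[0,0,0]],[50,[0,0,0],[0,0,0]],[60,[0,0,0],[0,0,0]],[70,[0,0,0],[0,0,0]],[80,[0,0,0],[0,0,0]],[90,[0,0,0],[0,0,0]],[95,[0,0,0],[0,0,0]],[95,[0,0,0],[0,0,0]],[95,[0,0,0],[0,0,0]],[95,[0,0,0],[0,0,0]]]}}

```text
time: 27.68
ee_pos: [0.4338, 0.3335, 0.0741]
eef_rot: [0.699, -0.402, 0.512, 0.295]
ft_force: [-0.3, -0.4, 0.5]
width: 0.0814
```

```bash
python3 - <<'E'
from h import *
st();print(read_state()["torque"])
save("s19",camera("side")["pixels"][220:420,200:400],3);save("w19",camera("wrist")["pixels"],1.4)
E
```

```text
t 27.68 p [0.4338 0.3335 0.0741] x [ 0.151 -0.259  0.954] z [ 0.478 -0.825 -0.3  ] j [-1.28  0.88  0.16  1.63  0.8   1.6   2.14] F [-0.3 -0.4  0.5] w 0.0814
[9.64911913e-01 7.01073220e-01 4.74235009e-04]
```

View pics/s19.png

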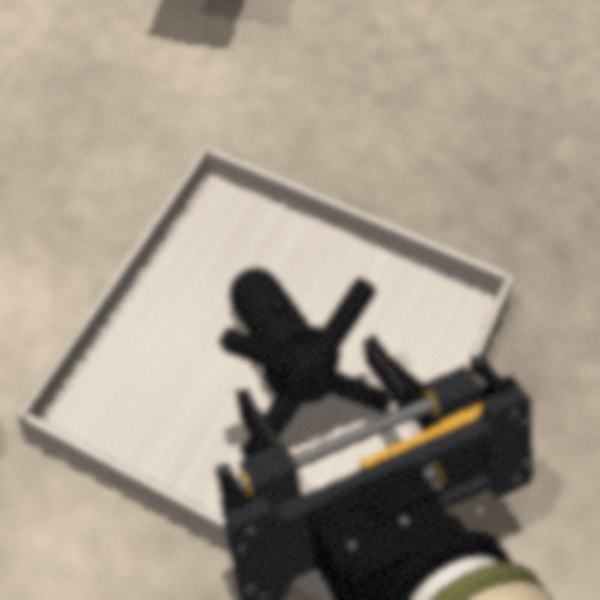

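View pics/w19.png

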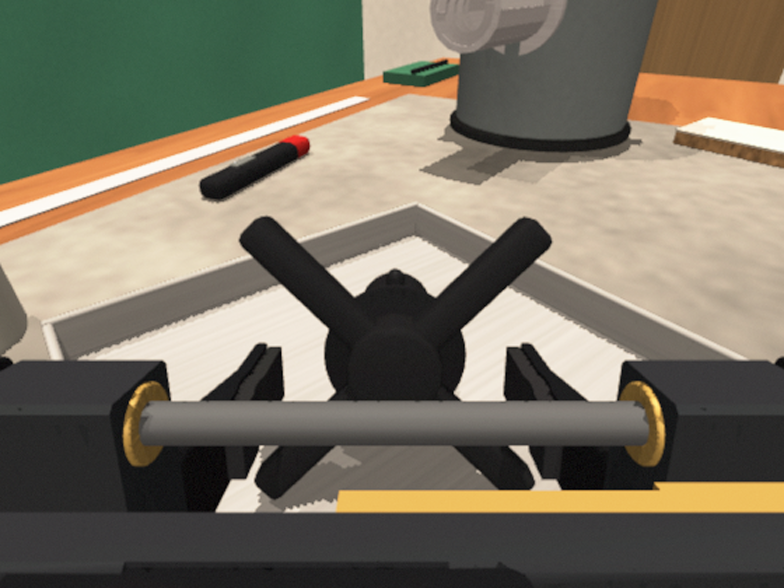

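Emit:
{"fn": "arm_command", "kwargs": {"commands": [[95,[0,0,-0.005],[0,0,0]],[95,[0,0,-0.012],[0,0,0]],[95,[0,0,-0.02],[0,0,0]],[95,[0,0,-0.03],[0,0,0]],[95,[0,0,-0.04],[0,0,0]],[95,[0,0,-0.05],[0,0,0]],[95,[0,0,-0.06],[0,0,0]],[95,[0,0,-0.07],[0,0,0]],[95,[0,0,-0.08],[0,0,0]],[95,[0,0,-0.09],[0,0,0]]]}}

```text
time: 28.62
ee_pos: [0.3902, 0.4086, 0.1015]
eef_rot: [0.699, -0.402, 0.512, 0.295]
ft_force: [-0.6, 0.4, -0.1]
width: 0.0824
```

Emit:
{"fn": "arm_command", "kwargs": {"commands": [[95,[0.01,0,-0.01],[0,0,0]],[95,[0.02,0,-0.015],[0,0,0]],[95,[0.03,0,-0.02],[0,0,0]],[95,[0.04,0,-0.025],[0,0,0]],[95,[0.05,0,-0.03],[0,0,0]],[95,[0.06,0,-0.035],[0,0,0]],[95,[0.07,0,-0.04],[0,0,0]],[95,[0.08,0,-0.04],[0,0,0]],[95,[0.08,0,-0.04],[0,0,0]],[95,[0.08,0,-0.04],[0,0,0]]]}}

```text
time: 29.45
ee_pos: [0.3839, 0.4197, 0.1899]
eef_rot: [0.699, -0.403, 0.512, 0.295]
ft_force: [-0.1, -0.2, -1.1]
width: 0.0825
```

```bash
python3 - <<'E'
from h import *
st()
save("s20",camera("side")["pixels"],1.4);save("t20",camera("top")["pixels"],1.4)
E
```

```text
t 29.45 p [0.3839 0.4197 0.1899] x [ 0.151 -0.26   0.954] z [ 0.478 -0.825 -0.301] j [-1.37  0.78  0.14  1.48  0.77  1.85  2.27] F [-0.1 -0.2 -1.1] w 0.0825
```

View pics/s20.png

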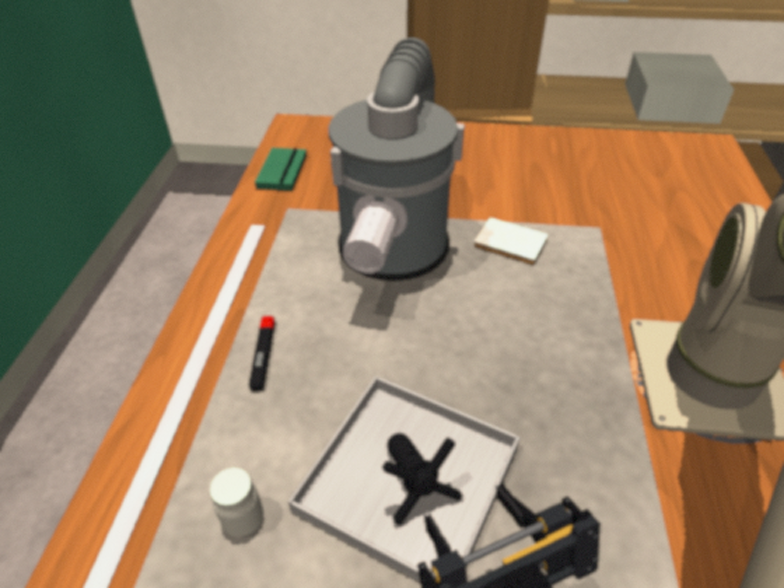

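View pics/t20.png

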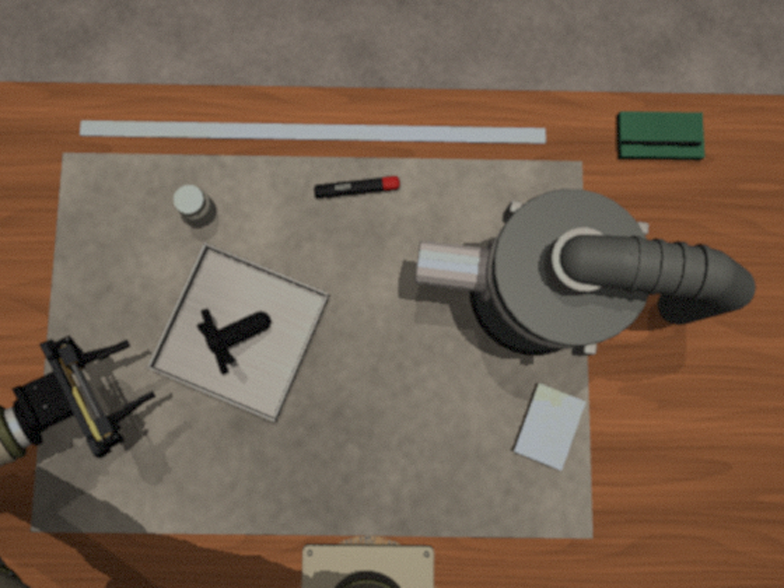

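The plug rests inside the tray at (230,335) in the top view. The gripper is clear, and the pot, knife and offcut are where they were. I'm handing the job in.

```bash
python3 - <<'E'
from h import *
print(close_job())
E
```

```text
the job is handed in; nothing more can be done
None
```

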